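# Knock the jammed battery out of its storage bottle and load it into the battery case

## Task

A battery is jammed inside the neck of the square grey storage bottle that stands on the desk. Tip the bottle mouth-down over the steel pen tray and tap its rim on the tray's edge until the battery drops into the tray, then put the bottle back down on the desk, upright or on its side, clear of the tray. Finally slide the battery fully home, end first, into the sleeve of the battery case and leave it there, without disturbing the other things on the desk.

Things in the scene. Friction and masses are not known exactly. Their poses are not given: they have to be found in the camera images.
- bottle: Square grey plastic storage bottle, aluminium rim, 100 mm tall, 0.16 kg, starts upright. Origin: centre of its foot; z points from foot to mouth, x and y are square to its flat sides. Heights above the foot: body 44 x 44 mm from 0 to 70 mm (grip it here), neck 32 x 32 mm to 90 mm, rim 44 x 44 mm to 100 mm. The bore in its mouth is round, 20 mm in diameter and 53 mm deep.
- bottle_mouth (a point): Centre of the flat rim face, 100 mm from the foot; the face is 12 mm wide round the bore. Spring pads deep in the bore hold the last 5 mm of the battery even upside down. Each quick knock of the rim face on a hard edge, moving along the bottle's axis with the mouth about 45 degrees below level, lets it creep out some mm; after 5 mm it slides out (keep the bore clear of the edge).
- battery_mid (a point): Middle of the battery: green and white cylinder, 17 mm in diameter, 50 mm long, 30 g. Its y axis is the long axis (either end may go first into the case). It starts in the bottle's bore, in line with the bottle, standing on the floor of the bore, its front end 3 mm inside the rim.
- tray: Open steel pen tray, fixed. Origin: centre of its underside. Outside 120 mm (its x) by 170 mm (its y); walls 3 mm thick, 24 mm high, flat on top. The floor is a very shallow V (5 degrees), lowest along the tray's y axis, about 3 mm above the desk there, so the battery rolls to the middle and lies there, its centre line 11.5 mm above the desk. Withdrawn too soon, it stays propped on the wall.
- case: Battery case, fixed: an aluminium square sleeve, 34 mm long, wide and high, on a grey foot, in front of a grey block 50 mm wide and 48 mm high. Origin: on the desk below the joint of sleeve and block; x points from the sleeve's mouth into the block: the battery goes in along +x, level, roughly away from the robot.
- case_mouth (a point): Centre of the sleeve's mouth: 31.5 mm above the desk, 34 mm before the case's origin, axes as the case's. Round bore of 20 mm diameter with a 3 mm lead-in, 30 mm deep, level. A battery fully home stands 20 mm out of the mouth; its middle is then 5 mm inside the mouth.
- balm_pot: Low round white cream pot, bystander, 90 mm across, 32 mm high.
- stapler: Dark blue stapler, bystander, 126 mm long, 50 mm high.
- tape_roll: Roll of brown packing tape lying flat, bystander, 92 mm across, 48 mm high.
- eraser: Eraser in a card sleeve, bystander, 45 x 21 x 12 mm.
- ink_pad: Flat blue ink pad tin, bystander, 94 x 64 x 17 mm.
- pill_bottle: Small brown pill bottle with a white cap, bystander, 42 mm across, 66 mm high.
Mind the look-alikes: they are no part of the job. What is shaped like the case but blue or pink is not meant.

How it is judged:
By the outcome, as a careful person would: the job done as asked, in the order asked, and still so for the second after the job is handed in, with the robot touching nothing.
It also fails if it takes over 72 s, if anything falls off the work surface, if the arm or the gripper's body presses on something with over 40 N, if the wrist force passes 120 N, or if a joint passes its speed limit or range.

## Robot

A 6-joint arm with a two-finger parallel gripper is mounted at the origin on a cart in front of the work surface, level with it; the furniture and walls round the work are solid. World frame = base frame: x ahead of the robot, y to its left, z up, the work surface at z = 0. Lengths are in mm, angles in rad, forces in N, time in s.
With the tool pointing down it reaches from about 350 to 875 mm from the base axis. Payload 4.2 kg.
Tool frame: the origin (TCP) lies midway between the tips of the shut fingers; the grasp point (between the pads) lies 19 mm behind it; z points along the fingers, y is the line along which they close (so a half turn about z gives the same grasp; the last joint's range is limited). The gripper opens to 87 mm and grips with 3 to 60 N. Pads are 19 mm wide; open, the fingers measure 117 mm over their backs; the gripper's body (75 mm by 190 mm) begins 51 mm behind the grasp point.
Start: joints at [-0.847, 0.385, 0.008, 0, -1.194, -0.259], TCP at [280.164, -558.666, 222.55] pointing down, gripper open.
Joint ranges: [-3.14, 3.14], [-1.21, 2.06], [-1.07, 1.41], [-3.16, 2.05], [-2.99, -0.16], [-3.1, 3.1]. Speed limits (rad/s): [2.79, 2.79, 3.14, 3.14, 3.14, 3.14].

## Interface

Orientations are given as [roll, pitch, yaw] about the fixed x, y, z axes, in that order (R = Rz(yaw) Ry(pitch) Rx(roll)).
In Python, from workcell import * gives the robot as it stands. The module is installed in compiled form; this text tells all that it offers.
- The arm moves only by the shell command python3 -m pendant 'ROWS'. ROWS is JSON, a list of rows, each a list of 7 numbers: the turn, a rotation vector about the tool's x, y, z in rad, then the shift along the tool's x, y, z in m, then the opening, from -1 (shut) to 1 (fully open). In form: [[rx, ry, rz, tx, ty, tz, gripper], ...]. A call has 1 to 20 rows; each row shifts and turns the commanded pose from where the row before left it, along the tool's axes as they then stand; what a row does not reach is not made up. A row lasts 1/12 s, in which the tool goes at most 41.7 mm and 7.16 degrees, less where a joint would pass 70% of its speed; a pose out of reach is approached as far as the arm can. A call with a gripper value outside its range is refused whole. The fingers move at their own pace and stop on an object; the grip force is fixed at half the most. Time passes only in rows, so rows that do not move let the fingers close. It gives the time, the measured TCP pose, the force and the opening at its end, in the units of the state.
- read_state(): the state, without advancing time (a new reading comes with each control period).
- camera(name): name is "scene" or "top" or "wrist"; returns (picture, depth): 384x512x3 uint8, red, green, blue; 384x512 float32, mm along the optical axis (not along the pixel's ray), 0 where there is no reading.
- calibration(name): a dict with "mtx" (3x3 intrinsics, pixels), "position" and "attitude" of the camera in the world. Camera axes: x right, y down, z forward; pixel columns grow to the right and rows downward; lengths in mm; the calibration is good to about 2 mm. A picture is of the moment at which its call begins: read the wrist's pose just before it. calibration takes no time and is no camera call; for the wrist camera it gives the pose at the moment of the call.
- hand_in(): hands the job in, once; it reports no verdict.
The state is a dict: "clock": time; "qpos": joint angles; "qvel": joint speeds; "joint_efforts": joint torques, N m; "tcp_pos": TCP position; "tool_rot": TCP orientation; "ft_force": force on the tool from outside, world axes, zero at the start; "torque": the same for the moment, N m; "grip_width": finger opening in mm.
Only numpy, scipy, OpenCV 4.12 (cv2) and the standard library are available. Lean on these libraries where they do the work, as an engineer would, in place of code of your own. Each camera call takes 0.05 s, during which the arm holds its last target. There are 200 camera calls.

## Working session

There is one attempt and no reset: what is moved stays moved. The work goes in short steps, Python scripts to look and compute and a shell command to move; the robot and the scene stay as the last step left them, time stands still between calls to the robot, and variables do not carry over. Pictures are saved under pics/ and viewed, on a budget of 10 in all, crops included, one or two more only if the job needs it, and the job is handed in when it is done.

```bash
mkdir -p pics
cat > h.py <<'E'
from workcell import *
import numpy as np, cv2
from scipy.spatial.transform import Rotation as R
def shot(name,fn=None):
    c=calibration(name); p,d=camera(name)
    np.savez('last_%s.npz'%name,p=p,d=d,K=c['mtx'],t=c['position'],a=np.array(c['attitude']))
    if fn: cv2.imwrite('pics/'+fn,cv2.cvtColor(p,cv2.COLOR_RGB2BGR))
    return p,d,c
def cloud(d,c):
    K=np.array(c['mtx']);h,w=d.shape;u,v=np.meshgrid(np.arange(w),np.arange(h))
    P=np.stack([(u-K[0,2])/K[0,0]*d,(v-K[1,2])/K[1,1]*d,d],-1)
    a=np.array(c['attitude']); M=a if a.shape==(3,3) else R.from_euler('xyz',a).as_matrix()
    return P@M.T+np.array(c['position'])
E
python3 - <<'E'
from h import *
s=read_state();print({k:np.round(v,3).tolist() for k,v in s.items()})
for n in ('scene','top'):
    p,d,c=shot(n,n+'0.png');print(n,c);W=cloud(d,c);print(np.nanmedian(W[d>0],0))
E
```

```text
{'clock': 0.0, 'qpos': [-0.847, 0.386, 0.007, -0.001, -1.194, -0.259], 'qvel': [0.001, 0.001, -0.0, -0.002, -0.0, -0.001], 'joint_efforts': [0.0, -39.067, 18.741, 4.22, 0.011, -0.0], 'tcp_pos': [279.901, -558.132, 221.451], 'tool_rot': [3.139, -0.0, -2.677], 'ft_force': [-0.009, 0.541, 0.228], 'torque': [0.007, -0.03, 0.035], 'grip_width': 86.81}
scene {'mtx': array([[442.749177  ,   0.        , 248.63994777],
       [  0.        , 442.749177  , 186.97930724],
       [  0.        ,   0.        ,   1.        ]]), 'position': array([-442.15281809,  681.15832779, 1168.41769296]), 'attitude': array([-2.3227413 , -0.01115711, -2.16057974])}
[490.71958427  46.29071705  28.38778332]
top {'mtx': array([[394.23494714,   0.        , 254.96768307],
       [  0.        , 394.23494714, 191.51689284],
       [  0.        ,   0.        ,   1.        ]]), 'position': array([ 440.63569568,   30.48478537, 1169.39818356]), 'attitude': array([-3.07832199,  0.01780183, -1.57171084])}
[509.84870537  47.80487597   3.64915997]
```

View pics/top0.png

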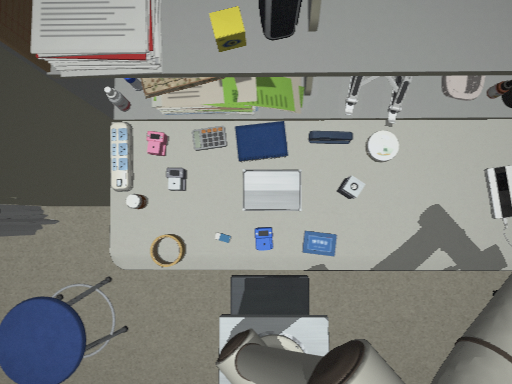

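View pics/scene0.png

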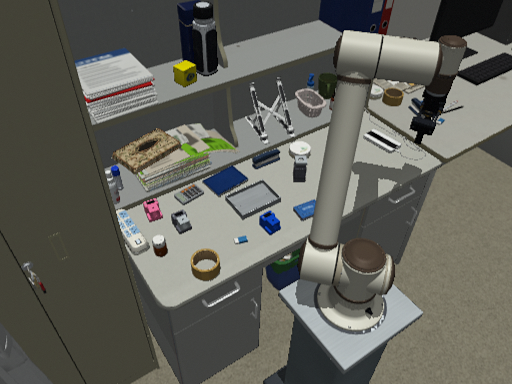

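The top view shows the tray at (272,190), the bottle at (351,187) and the grey case at (176,179). The look-alikes are pink (156,143) and blue (264,238). I'll measure the three that matter from the depth data.

Run:
```python
from h import *
f=np.load('last_top.npz');p,d=f['p'],f['d'];c=dict(mtx=f['K'],position=f['t'],attitude=f['a']);W=cloud(d,c)
print('desk z',np.median(W[205:225,190:230][d[205:225,190:230]>0],0), W[150,330],W[225,350])
def rect(box,zlo,zhi,n):
    r0,r1,c0,c1=box;w=W[r0:r1,c0:c1].reshape(-1,3);m=(w[:,2]>zlo)&(w[:,2]<zhi);q=w[m]
    (cx,cy),(a,b),an=cv2.minAreaRect(q[:,:2].astype(np.float32));print(n,m.sum(),'c',round(cx,1),round(cy,1),'size',round(a,1),round(b,1),'ang',round(an,2),'z',np.percentile(q[:,2],[5,50,95]).round(1), 'mean',q.mean(0).round(1));return q
rect((165,215,238,306),12,35,'tray')
rect((170,205,335,370),85,115,'bottle')
rect((165,195,160,190),20,42,'sleeve');rect((165,195,160,190),42,60,'block');rect((165,195,160,190),15,60,'case')
for n,b in dict(pot=(125,165,360,405),stap=(125,148,303,358),ink=(225,260,298,342),bluecase=(222,254,252,278),eras=(230,245,213,233),book=(118,162,232,292),tape=(230,270,145,190),pill=(190,212,122,148),pink=(125,160,143,170),calc=(122,155,188,230)).items(): rect(b,8,120,n)
# enlarged crops
def crop(b,s): r0,r1,c0,c1=b;return cv2.resize(p[r0:r1,c0:c1],(400,400),interpolation=cv2.INTER_CUBIC)
cv2.imwrite('pics/crop1.png',cv2.cvtColor(np.hstack([crop((160,210,150,200),8),crop((162,212,326,376),8)]),cv2.COLOR_RGB2BGR))
# shelf
col=W[:, 272];print([ (r,W[r,272].round(0).tolist()) for r in (20,60,70,74,78,100,118,122)])
```

```text
desk z [4.48111255e+02 1.87161679e+02 1.58491184e-01] [ 638.54023986 -172.86960405   -1.02702121] [ 415.43269073 -228.22462958    1.27728477]
tray 295 c 519.4 4.1 size 169.4 120.2 ang 89.91 z [12.9 23.9 27.8] mean [521.2   8.6  22.6]
bottle 275 c 522.8 -216.8 size 44.2 44.3 ang 56.83 z [ 93.2 100.7 104. ] mean [ 522.5 -216.4  100. ]
sleeve 43 c 549.7 282.3 size 59.8 49.5 ang 1.34 z [22.2 31.4 41.6] mean [548.5 266.3  31.4]
block 311 c 549.9 282.4 size 48.7 61.1 ang 89.8 z [44.6 48.5 52.1] mean [552.5 282.8  48.4]
case 375 c 550.0 282.7 size 49.2 61.1 ang 89.01 z [18.8 47.9 51.8] mean [551.1 279.8  44.7]
pot 820 c 646.0 -316.9 size 88.6 88.5 ang 71.95 z [20.3 33.7 37.5] mean [ 644.3 -314.9   32.6]
stap 429 c 672.0 -168.0 size 125.3 29.0 ang 89.73 z [ 9.1 46.5 51.7] mean [ 672.6 -166.1   41.6]
ink 715 c 364.1 -130.0 size 101.5 63.3 ang 83.2 z [14.1 17.7 21.2] mean [ 363.7 -133.6   17.6]
bluecase 389 c 378.3 28.1 size 62.8 50.1 ang 4.06 z [14.3 48.4 51.7] mean [379.   28.   43.6]
eras 104 c 380.4 148.3 size 44.6 20.4 ang 74.3 z [ 8.9 12.  15.5] mean [380.2 148.2  12.2]
book 1835 c 667.7 32.1 size 175.4 126.5 ang 89.81 z [ 8.9 12.3 18.3] mean [669.9  34.1  12.8]
tape 441 c 344.9 305.1 size 89.2 90.7 ang 28.74 z [12.6 45.8 50.6] mean [344.9 305.3  38.8]
pill 259 c 499.5 406.4 size 77.8 41.0 ang 39.2 z [14.3 64.7 69.4] mean [485.9 391.7  54.9]
pink 435 c 655.7 341.3 size 52.1 63.8 ang 86.53 z [13.4 47.4 51.5] mean [654.8 338.   41.2]
calc 672 c 675.4 189.2 size 62.3 98.1 ang 7.17 z [10.1 14.1 18.1] mean [674.6 188.8  14.2]
[(20, [795.0, 12.0, 477.0]), (60, [756.0, 10.0, 392.0]), (70, [736.0, 10.0, 390.0]), (74, [730.0, 10.0, 383.0]), (78, [825.0, 2.0, 95.0]), (100, [762.0, 2.0, 97.0]), (118, [731.0, 0.0, 22.0]), (122, [720.0, 0.0, 15.0])]
```

View pics/crop1.png

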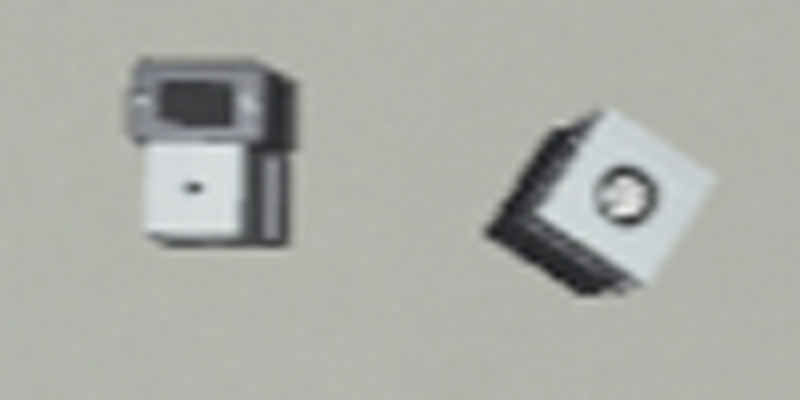

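The case's sleeve faces −x and its block +x. The bottle's flat sides sit at about 57°/−33°. I'll write a helper that turns a target pose into identical per-row increments, and plan the side-on pregrasp (heading 56.8°, tilted 15° down).

```bash
cat >> h.py <<'E'
from scipy.linalg import logm, expm
def T(p,M): A=np.eye(4);A[:3,:3]=M;A[:3,3]=p;return A
def cur():
    s=read_state();return T(np.array(s['tcp_pos']),R.from_euler('xyz',s['tool_rot']).as_matrix())
def frame(z,y):
    z=np.array(z,float);z/=np.linalg.norm(z);y=np.array(y,float);y-=z*(y@z);y/=np.linalg.norm(y);return np.stack([np.cross(y,z),y,z],1)
def plan(A,B,n=None,amax=6.,dmax=35):
    L=np.real(logm(np.linalg.inv(A)@B))
    for k in range(1,200):
        D=np.real(expm(L/k)); r=R.from_matrix(D[:3,:3]).as_rotvec()
        if (np.degrees(np.linalg.norm(r))<=amax and np.linalg.norm(D[:3,3])<=dmax) if n is None else k==n: break
    print('n',k,'row',np.r_[r.round(4),(D[:3,3]/1e3).round(4)].tolist())
    P=[A@np.linalg.matrix_power(D,i) for i in range(k+1)]
    print(' path',[p[:3,3].round(0).tolist() for p in P[::max(1,k//4)]]);return k,D
def log(): # kin data
    s=read_state();open('kin.txt','a').write(' '.join(map(str,list(s['qpos'])+list(s['tcp_pos'])+list(s['tool_rot'])))+'\n')
    print('t',round(s['clock'],2),'q',np.round(s['qpos'],2),'p',np.round(s['tcp_pos'],1),'z',cur()[:3,2].round(3),'y',cur()[:3,1].round(3),'F',np.round(s['ft_force'],1),'w',round(s['grip_width'],1))
E
cat > g.py <<'E'
from h import *
az=np.radians(56.8);th=np.radians(15);hd=np.array([np.cos(az),np.sin(az),0])
a=hd*np.cos(th)-np.array([0,0,np.sin(th)]);yy=np.array([-hd[1],hd[0],0])
G=np.array([522.8,-216.8,48.]);M=frame(a,yy)
tcp=lambda back:T(G+a*(19-back),M)
E
python3 - <<'E'
from g import *
log();plan(cur(),tcp(130),amax=5,dmax=28);plan(cur(),tcp(130),n=20)
E
```

```text
t 0.1 q [-0.85  0.39  0.01 -0.   -1.19 -0.26] p [ 279.9 -558.2  221.6] z [-0.001  0.002 -1.   ] y [-0.448  0.894  0.002] F [ 0.3 -0.2  0.2] w 87.3
n 16 row [-0.0214, -0.0798, -0.0281, -0.0111, 0.0034, 0.02]
 path [[280.0, -558.0, 222.0], [319.0, -518.0, 148.0], [368.0, -460.0, 97.0], [419.0, -387.0, 72.0], [464.0, -307.0, 77.0]]
n 20 row [-0.0171, -0.0638, -0.0225, -0.0088, 0.0026, 0.0161]
 path [[280.0, -558.0, 222.0], [319.0, -518.0, 148.0], [368.0, -460.0, 97.0], [419.0, -387.0, 72.0], [464.0, -307.0, 77.0]]
```

```bash
python3 -m pendant '[[-0.0171,-0.0638,-0.0225,-0.0088,0.0026,0.0161,1],[-0.0171,-0.0638,-0.0225,-0.0088,0.0026,0.0161,1],[-0.0171,-0.0638,-0.0225,-0.0088,0.0026,0.0161,1],[-0.0171,-0.0638,-0.0225,-0.0088,0.0026,0.0161,1],[-0.0171,-0.0638,-0.0225,-0.0088,0.0026,0.0161,1],[-0.0171,-0.0638,-0.0225,-0.0088,0.0026,0.0161,1],[-0.0171,-0.0638,-0.0225,-0.0088,0.0026,0.0161,1],[-0.0171,-0.0638,-0.0225,-0.0088,0.0026,0.0161,1],[-0.0171,-0.0638,-0.0225,-0.0088,0.0026,0.0161,1],[-0.0171,-0.0638,-0.0225,-0.0088,0.0026,0.0161,1]]'; python3 -c 'from h import *;log()'
python3 -m pendant '[[-0.0171,-0.0638,-0.0225,-0.0088,0.0026,0.0161,1],[-0.0171,-0.0638,-0.0225,-0.0088,0.0026,0.0161,1],[-0.0171,-0.0638,-0.0225,-0.0088,0.0026,0.0161,1],[-0.0171,-0.0638,-0.0225,-0.0088,0.0026,0.0161,1],[-0.0171,-0.0638,-0.0225,-0.0088,0.0026,0.0161,1]]' >/dev/null; python3 -c 'from h import *;log()'
python3 -m pendant '[[-0.0171,-0.0638,-0.0225,-0.0088,0.0026,0.0161,1],[-0.0171,-0.0638,-0.0225,-0.0088,0.0026,0.0161,1],[-0.0171,-0.0638,-0.0225,-0.0088,0.0026,0.0161,1],[-0.0171,-0.0638,-0.0225,-0.0088,0.0026,0.0161,1],[-0.0171,-0.0638,-0.0225,-0.0088,0.0026,0.0161,1]]' >/dev/null
python3 - <<'E'
from g import *
log();plan(cur(),tcp(130))
p,d,c=shot('wrist','w1.png')
E
```

```text
clock: 0.93
tcp_pos: [368.9, -459.9, 96.8]
tool_rot: [3.029, 0.654, -2.481]
ft_force: [0.0, -0.0, 0.2]
grip_width: 87.0
t 0.93 q [-0.99  0.59  0.08 -0.66 -1.32  0.37] p [ 368.9 -459.9   96.8] z [ 0.409  0.46  -0.788] y [-0.664  0.743  0.089] F [ 0.  -0.   0.2] w 87.0
t 1.35 q [-1.    0.71  0.09 -0.91 -1.48  0.61] p [ 420.1 -387.2   72.5] z [ 0.512  0.66  -0.55 ] y [-0.761  0.645  0.065] F [-0.1 -0.2 -0.5] w 87.4
t 1.77 q [-0.96  0.82  0.08 -1.12 -1.66  0.81] p [ 465.1 -306.8   77.1] z [ 0.529  0.809 -0.257] y [-0.837  0.547 -0.002] F [ 0.5  0.5 -0.6] w 86.9
n 1 row [-0.0002, 0.0018, 0.0019, 0.0005, 0.001, -0.0002]
 path [[465.0, -307.0, 77.0], [464.0, -307.0, 77.0]]
```

View pics/w1.png

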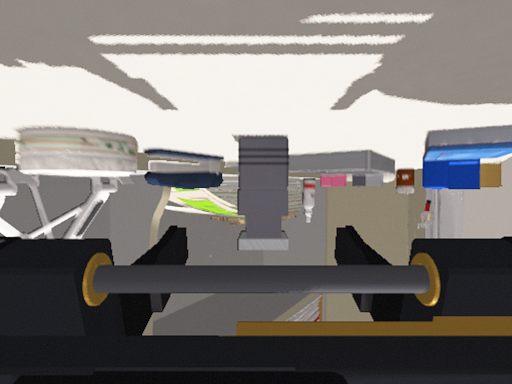

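The wrist view is upside down, so the camera sits below the gripper. The bottle is centred between the fingers, with its mouth at about (263,243). I'll check the camera's clearance and fit a kinematic model for planning.

```bash
cat > kin.py <<'E'
from h import *
from scipy.optimize import least_squares
Rx=lambda t:R.from_euler('x',t).as_matrix();Ry=lambda t:R.from_euler('y',t).as_matrix();Rz=lambda t:R.from_euler('z',t).as_matrix()
def fk(q,x,s):
    s4,s6,c=s
    M=Rz(q[0]);p=M@np.array([x[0],x[1],x[2]])
    M=M@Ry(q[1]);p=p+M@np.array([0,0,x[3]])
    M=M@Ry(-q[2]);p=p+M@np.array([x[4],0,x[5]])
    M=M@Rx(s4*q[3]);M=M@Ry(-q[4]);p=p+M@np.array([x[6],0,x[7]])
    M=M@Rx(s6*q[5]+c*np.pi/2);M=M@np.array([[0,0,1],[0,1,0],[-1,0,0.]]);
    return p,M
D=np.loadtxt('kin.txt')
def fit(s):
    def res(x):
        r=[]
        for d in D:
            p,M=fk(d[:6],x,s);r+=list((p-d[6:9])/300);r+=list((M-R.from_euler('xyz',d[9:]).as_matrix()).ravel())
        return np.r_[r,(x-x0)/3e5]
    x0=np.array([0,-160,350,400,400,0,250,0.]);o=least_squares(res,x0);return o
if __name__=='__main__':
    for s4 in(1,-1):
        for s6 in(1,-1):
            for c in range(4):
                o=fit((s4,s6,c));
                if o.cost<1: print(s4,s6,c,o.cost,o.x.round(1))
E
python3 - <<'E'
from g import *
c=calibration('wrist');print(c['position'],c['attitude'],c['mtx'][0][0]);A=cur();print('cam in tool',A[:3,:3].T@(c['position']-A[:3,3]))
E
python3 kin.py
```

```text
[ 368.86997194 -451.17043967   40.79592843] [ 1.53309561e+00 -2.48323604e-03  2.56337994e+00] 302.7647163425712
cam in tool [  78.24682426    0.85891675 -162.00978109]
-1 -1 3 0.005956338632989963 [-348.2 -160.   254.6  519.9  604.3   98.2  397.8  152.4]
```

The camera sits 78 mm off on tool +x, so grasping this way round would put it into the desk. I'll raise the tool, half-turn about tool z (which brings joint 6 to about −2.3), and lower it again.

```bash
python3 -m pendant '[[0,0,0,-0.03,0,0,1],[0,0,0,-0.03,0,0,1],[0,0,0.12,-0.01,0,0,1],[0,0,0.12,0,0,0,1],[0,0,0.12,0,0,0,1],[0,0,0.12,0,0,0,1],[0,0,0.12,0,0,0,1],[0,0,0.12,0,0,0,1],[0,0,0.12,0,0,0,1],[0,0,0.12,0,0,0,1],[0,0,0.12,0,0,0,1],[0,0,0.12,0,0,0,1],[0,0,0.12,0,0,0,1],[0,0,0.12,0,0,0,1],[0,0,0.12,0,0,0,1]]'; python3 -c 'from h import *;log()'
python3 -m pendant '[[0,0,0.12,0,0,0,1],[0,0,0.12,0,0,0,1],[0,0,0.12,0,0,0,1],[0,0,0.12,0,0,0,1],[0,0,0.12,0,0,0,1],[0,0,0.12,0,0,0,1],[0,0,0.12,0,0,0,1],[0,0,0.12,0,0,0,1],[0,0,0.12,0,0,0,1],[0,0,0.12,0,0,0,1],[0,0,0.12,0,0,0,1],[0,0,0.12,0,0,0,1],[0,0,0.14,0,0,0,1]]' >/dev/null
cat > g.py <<'E'
from h import *
az=np.radians(56.8);th=np.radians(15);hd=np.array([np.cos(az),np.sin(az),0])
a=hd*np.cos(th)-np.array([0,0,np.sin(th)]);yy=-np.array([-hd[1],hd[0],0])
G=np.array([522.8,-216.8,48.]);M=frame(a,yy)
tcp=lambda back:T(G+a*(19-back),M)
E
python3 - <<'E'
from g import *
log();plan(cur(),tcp(130))
p,d,c=shot('wrist','w2.png');W=cloud(d,c)
m=(d>0)&(np.hypot(W[...,0]-522.8,W[...,1]+216.8)<40)
for lo,hi in((5,66),(72,88),(92,106)):
    q=W[m&(W[...,2]>lo)&(W[...,2]<hi)]; print(lo,len(q), (q.mean(0)).round(1), np.percentile((q-G)@yy,[2,98]).round(1), np.percentile((q-G)@hd,[2,20,50]).round(1))
top=W[m&(W[...,2]>20)];print(np.percentile(top[:,2],[50,99]))
# face yaw from front face points
q=W[m&(W[...,2]>15)&(W[...,2]<60)];u=(q-G)@yy;v=(q-G)@hd;k=(v<-15)&(v>-30);print('slope',np.polyfit(u[k],v[k],1),k.sum())
E
python3 kin.py
```

```text
clock: 3.07
tcp_pos: [474.6, -292.3, 144.9]
tool_rot: [1.835, 0.006, 2.563]
ft_force: [0.4, -0.2, 1.3]
grip_width: 86.8
t 3.07 q [-0.94  0.7   0.07 -1.14 -1.69 -0.86] p [ 474.6 -292.3  144.9] z [ 0.529  0.807 -0.261] y [0.138 0.222 0.965] F [ 0.4 -0.2  1.3] w 86.8
t 4.15 q [-0.94  0.7   0.07 -1.14 -1.69 -2.42] p [ 474.6 -292.2  144.9] z [ 0.529  0.807 -0.261] y [ 0.838 -0.545  0.011] F [-0.  -0.6  0.3] w 87.1
n 3 row [0.0002, 0.0008, 0.0039, -0.0235, -0.0005, 0.0002]
 path [[475.0, -292.0, 145.0], [471.0, -297.0, 122.0], [468.0, -302.0, 99.0], [464.0, -307.0, 77.0]]
5 696 [ 509.5 -233.5   30.4] [-22.9  18.9] [-22.3 -21.7 -21.3]
72 404 [ 512.9 -228.7   78.8] [-17.4  13.5] [-16.5 -15.8 -15.4]
92 1766 [ 518.4 -219.9   99.5] [-22.9  19.3] [-22.1 -20.9  -7.3]
[ 96.15990235 101.73314536]
slope [-5.09119759e-04 -2.13091704e+01] 188
-1 -1 3 0.010064411689468929 [-297.7 -149.8  219.   419.6  511.   177.2  379.3  198.9]
```

Wrist depth puts the bottle 1.9 mm off sideways with the yaw correct. I'll lower, approach, close and lift.

```bash
python3 -m pendant '[[0,0,0.004,-0.0235,-0.0012,0,1],[0,0,0.004,-0.0235,-0.0012,0,1],[0,0,0.004,-0.0235,-0.001,0,1],[0,0,0,0,0,0.03,1],[0,0,0,0,0,0.03,1],[0,0,0,0,0,0.03,1],[0,0,0,0,0,0.03,1],[0,0,0,0,0,0.0115,1],[0,0,0,0,0,0,-1],[0,0,0,0,0,0,-1],[0,0,0,0,0,0,-1],[0,0,0,0,0,0,-1],[0,0,0,0,0,0,-1],[0,0,0,0,0,0,-1]]';python3 -c 'from h import *;log()'
```

```text
clock: 5.37
tcp_pos: [532.2, -201.0, 43.2]
tool_rot: [3.113, -1.307, 1.019]
ft_force: [0.4, 0.1, -1.0]
grip_width: 55.1
t 5.37 q [-0.79  0.83 -0.03 -1.24 -1.51 -2.26] p [ 532.2 -201.    43.2] z [ 0.53   0.807 -0.26 ] y [ 0.837 -0.548  0.007] F [ 0.4  0.1 -1. ] w 55.1
```

Still closing, so I'll wait a few rows. Meanwhile I'll make the kinematic fit general.

```bash
python3 -m pendant '[[0,0,0,0,0,0,-1],[0,0,0,0,0,0,-1],[0,0,0,0,0,0,-1],[0,0,0,0,0,0,-1],[0,0,0,0,0,0,-1]]'; python3 -m pendant '[[0,0,0,0.02,0,-0.005,-1],[0,0,0,0.03,0,-0.008,-1],[0,0,0,0.03,0,-0.008,-1],[0,0,0,0.03,0,-0.008,-1]]';python3 -c 'from h import *;log()'
python3 - <<'E'
from kin import *
import itertools
# orientation check for sign set
for s in [(-1,-1,3)]:
    for d in D:
        p,M=fk(d[:6],np.zeros(8),s);print('ori err deg',np.degrees(R.from_matrix(M.T@R.from_euler('xyz',d[9:]).as_matrix()).as_rotvec()).round(2))
E
```

```text
clock: 5.78
tcp_pos: [532.5, -200.3, 43.1]
tool_rot: [3.114, -1.307, 1.019]
ft_force: [0.0, -1.2, 1.0]
grip_width: 44.3
clock: 6.12
tcp_pos: [531.8, -198.6, 156.8]
tool_rot: [3.127, -1.307, 1.007]
ft_force: [1.1, 0.2, -1.6]
grip_width: 44.2
t 6.12 q [-0.79  0.64 -0.02 -1.24 -1.57 -2.45] p [ 531.8 -198.6  156.8] z [ 0.529  0.808 -0.261] y [ 0.837 -0.547  0.004] F [ 1.1  0.2 -1.6] w 44.2
ori err deg [-0. -0. -0.]
ori err deg [-0. -0.  0.]
ori err deg [-0. -0.  0.]
ori err deg [ 0. -0.  0.]
ori err deg [ 0.  0. -0.]
ori err deg [0. 0. 0.]
ori err deg [ 0. -0.  0.]
ori err deg [-0. -0.  0.]
```

```bash
cat > kin2.py <<'E'
from kin import *
S=(-1,-1,3)
def basis(q):
    M1=Rz(q[0]);M2=M1@Ry(q[1]);M3=M2@Ry(-q[2]);M4=M3@Rx(-q[3]);M5=M4@Ry(-q[4]);M6=M5@Rx(-q[5]+1.5*np.pi)
    return np.hstack([M1,M2[:,[0,2]],M3[:,[0,2]],M4[:,[1,2]],M5[:,[0,2]]]),M6@np.array([[0,0,1],[0,1,0],[-1,0,0.]])
D=np.loadtxt('kin.txt')
A=np.vstack([basis(d[:6])[0] for d in D]);b=D[:,6:9].ravel()
lam=1e-3;X=np.linalg.solve(A.T@A+lam*np.eye(A.shape[1]),A.T@b)
def FK(q): B,M=basis(q);return B@X,M
lo=np.array([-3.14,-1.21,-1.07,-3.16,-2.99,-3.1]);hi=np.array([3.14,2.06,1.41,2.05,-.16,3.1])
def IK(Tt,q0):
    def f(q): p,M=FK(q);return np.r_[(p-Tt[:3,3])/100,R.from_matrix(M.T@Tt[:3,:3]).as_rotvec(),(q-q0)*1e-4]
    o=least_squares(f,np.clip(q0,lo+.02,hi-.02),bounds=(lo+.01,hi-.01));return o.x,np.linalg.norm(o.fun[:3])*100,np.degrees(np.linalg.norm(o.fun[3:6]))
E
python3 - <<'E'
from kin2 import *
print(X.round(1));print((A@X-b).reshape(-1,3).round(1).tolist())
for i in range(len(D)):
    k=np.ones(len(b),bool);k[3*i:3*i+3]=0;x=np.linalg.solve(A[k].T@A[k]+lam*np.eye(A.shape[1]),A[k].T@b[k]);print('LOO',(A[~k]@x-b[~k]).round(1))
E
```

```text
[  13.     1.4  164.9   17.9  522.   394.    32.2 -160.5   -7.8  297.2
    4.4]
[[1.2, -0.4, -0.0], [-1.7, 1.6, 0.5], [-1.5, 1.5, 0.8], [-0.6, 1.2, 0.7], [0.1, 0.4, -1.1], [0.1, 0.4, -1.1], [1.1, -1.7, 1.3], [2.0, -2.3, -1.2]]
LOO [ 6.7 -1.1  2.2]
LOO [-2.6  2.9  1.1]
LOO [-2.1  2.2  1.3]
LOO [-0.8  1.8  1. ]
LOO [ 0.3  0.6 -1.6]
LOO [ 0.3  0.6 -1.6]
LOO [ 5.7 -6.4  5.3]
LOO [ 4.  -4.8 -1.7]
```

The model is good to a few mm; there is a 160 mm wrist offset. Next I'll plan the tapping pose: bottle axis (0, 0.707, −0.707), rim face meeting the −y wall's top edge 16 mm below the bore centre. I'll scan the free turn about the bottle's axis.

```bash
cat > tap.py <<'E'
from kin2 import *
def toT(p,rpy): return T(np.array(p,float),R.from_euler('xyz',rpy).as_matrix())
Tg=toT([532.5,-200.3,43.1],[3.114,-1.307,1.019])      # tool at grasp
Tb=T([521.6,-215.2,0],R.from_euler('z',np.radians(56.8)).as_matrix())
bt=np.linalg.inv(Tg)@Tb; bt[1,3]=0                     # bottle in tool (centred by the fingers)
Mz=T([0,0,100],np.eye(3))
def tapT(psi,back,s=16,wall=(519.4,-80.9,24),el=45):
    e=np.radians(el);b=np.array([0,np.cos(e),-np.sin(e)]);n=np.array([0,np.sin(e),np.cos(e)])
    m=np.array(wall)+s*n-back*b
    Rb=frame(b,[1,0,0])@Rz(psi)
    return T(m,Rb)@np.linalg.inv(bt@Mz)
def corners(Tt):  # gripper body front corners, camera, wrist end
    pts=[[sx*37,sy*95,-z] for sx in(-1,1) for sy in(-1,1) for z in (70,150)]+[[90,0,-162]]
    return (Tt[:3,:3]@np.array(pts,float).T).T+Tt[:3,3]
E
python3 - <<'E'
from tap import *
print('bottle in tool',bt.round(2).tolist())
q0=np.array(read_state()['qpos'])
for deg in range(-180,180,15):
    Tt=tapT(np.radians(deg),30);best=None
    for k in range(12):
        rng=np.random.default_rng(k);qs=q0 if k==0 else rng.uniform(lo,hi)
        q,e,o=IK(Tt,qs)
        if e<5 and o<2 and (best is None or abs(q-q0).max()<abs(best-q0).max()): best=q
    c=corners(Tt)
    if best is not None: print(deg,'a',Tt[:3,2].round(2),'minz',c[:,2].min().round(0),'q',best.round(2),'marg',np.minimum(best-lo,hi-best).min().round(2))
E
```

```text
bottle in tool [[0.26, 0.01, 0.97, -46.41], [0.0, -1.0, 0.01, 0.0], [0.97, -0.0, -0.26, -6.57], [0.0, 0.0, 0.0, 1.0]]
-180 a [ 0.   -0.87 -0.5 ] minz 86.0 q [ 0.34  0.54 -0.89  1.16 -1.1   1.72] marg 0.18
-165 a [-0.25 -0.84 -0.48] minz 68.0 q [ 0.37  0.65 -0.66  0.83 -1.25  2.01] marg 0.41
-150 a [-0.48 -0.78 -0.41] minz 49.0 q [ 0.34  0.76 -0.42  0.61 -1.46  2.21] marg 0.65
-135 a [-0.68 -0.67 -0.3 ] minz 31.0 q [ 0.29  0.88 -0.21  0.47 -1.7   2.35] marg 0.75
-120 a [-0.84 -0.53 -0.16] minz 14.0 q [ 0.23  0.99 -0.02  0.35 -1.93  2.43] marg 0.67
-105 a [-0.93 -0.36  0.01] minz 0.0 q [ 0.17  1.1   0.14  0.24 -2.17  2.47] marg 0.63
-90 a [-0.97 -0.18  0.18] minz -23.0 q [ 0.11  1.2   0.27  0.12 -2.39  2.45] marg 0.6
-75 a [-0.93 -0.01  0.36] minz -42.0 q [ 0.04  1.28  0.38 -0.06 -2.61  2.36] marg 0.38
-60 a [-0.84  0.16  0.53] minz -56.0 q [-0.04  1.34  0.51 -0.43 -2.85  2.04] marg 0.14
-30 a [-0.48  0.41  0.78] minz -64.0 q [-0.43  1.36  0.5  -1.83 -2.97  0.55] marg 0.02
-15 a [-0.25  0.47  0.84] minz -73.0 q [-0.5   1.36  0.36 -1.84 -2.83  0.58] marg 0.16
0 a [-0.    0.5   0.87] minz -75.0 q [-0.57  1.35  0.21 -1.84 -2.69  0.65] marg 0.3
15 a [0.25 0.48 0.84] minz -73.0 q [-0.63  1.33  0.03 -1.85 -2.56  0.72] marg 0.43
30 a [0.48 0.41 0.78] minz -65.0 q [-0.69  1.3  -0.15 -1.88 -2.43  0.81] marg 0.56
45 a [0.68 0.3  0.67] minz -62.0 q [-0.75  1.28 -0.34 -1.94 -2.32  0.9 ] marg 0.67
60 a [0.84 0.16 0.53] minz -56.0 q [-0.79  1.25 -0.54 -2.03 -2.24  1.  ] marg 0.53
75 a [ 0.93 -0.01  0.36] minz -42.0 q [-0.81  1.23 -0.74 -2.17 -2.19  1.1 ] marg 0.33
90 a [ 0.97 -0.18  0.18] minz -23.0 q [-0.79  1.2  -0.94 -2.38 -2.21  1.17] marg 0.13
```

```bash
cat > path.py <<'E'
from tap import *
def bottlepts(Tt):
    P=np.array([[x,y,z,1] for x in(-22,22) for y in(-22,22) for z in(0,100)],float);return (Tt@bt@P.T).T[:,:3]
def report(q0,q1,lift,nseg,bot=True):
    mz=[];Ts=[]
    for f in np.linspace(0,1,31):
        q=q0+(q1-q0)*f; q=q+np.array([0,-lift*np.sin(np.pi*f),0,0,0,0]);p,M=FK(q);Tt=T(p,M);Ts.append((f,q,Tt))
        mz.append(min(corners(Tt)[:,2].min(), bottlepts(Tt)[:,2].min() if bot else p[2]))
    print('minz',np.round(mz,0).tolist());print('tcp',[t[2][:3,3].round(0).tolist() for t in Ts[::5]])
    return Ts
E
python3 - <<'E'
from path import *
q0=np.array(read_state()['qpos'])
for deg,qs in((-165,[.37,.65,-.66,.83,-1.25,2.01]),(-150,[.34,.76,-.42,.61,-1.46,2.21])):
    q1,e,o=IK(tapT(np.radians(deg),60),np.array(qs));print(deg,q1.round(3),e,o)
    for lift in(0,.25): report(q0,q1,lift,5)
E
```

```text
-165 [ 0.329  0.606 -0.666  0.854 -1.261  2.041] 1.7389434138504145e-08 2.5667107469691712e-08
minz [112.0, 93.0, 75.0, 60.0, 47.0, 36.0, 28.0, 21.0, 15.0, 12.0, 10.0, 9.0, 10.0, 11.0, 14.0, 18.0, 23.0, 25.0, 26.0, 28.0, 31.0, 35.0, 40.0, 41.0, 43.0, 45.0, 48.0, 52.0, 56.0, 59.0, 59.0]
tcp [[534.0, -201.0, 156.0], [439.0, -136.0, 84.0], [353.0, -134.0, 49.0], [311.0, -174.0, 46.0], [334.0, -218.0, 64.0], [413.0, -225.0, 88.0], [514.0, -165.0, 105.0]]
minz [112.0, 105.0, 99.0, 95.0, 93.0, 91.0, 91.0, 92.0, 93.0, 95.0, 97.0, 99.0, 102.0, 104.0, 106.0, 108.0, 111.0, 113.0, 116.0, 119.0, 121.0, 118.0, 114.0, 109.0, 103.0, 97.0, 90.0, 84.0, 78.0, 71.0, 59.0]
tcp [[534.0, -201.0, 156.0], [445.0, -140.0, 137.0], [368.0, -141.0, 130.0], [330.0, -179.0, 131.0], [348.0, -219.0, 137.0], [420.0, -224.0, 134.0], [514.0, -165.0, 105.0]]
-150 [ 0.304  0.724 -0.437  0.642 -1.474  2.24 ] 1.5683982091423837e-08 2.235649796389186e-08
minz [112.0, 94.0, 78.0, 65.0, 53.0, 42.0, 34.0, 26.0, 19.0, 14.0, 12.0, 10.0, 11.0, 12.0, 14.0, 12.0, 11.0, 12.0, 14.0, 17.0, 21.0, 24.0, 26.0, 28.0, 31.0, 36.0, 41.0, 47.0, 50.0, 53.0, 56.0]
tcp [[534.0, -201.0, 156.0], [456.0, -136.0, 90.0], [382.0, -124.0, 54.0], [342.0, -149.0, 45.0], [353.0, -185.0, 57.0], [415.0, -199.0, 81.0], [510.0, -163.0, 107.0]]
minz [112.0, 107.0, 103.0, 100.0, 99.0, 99.0, 100.0, 102.0, 104.0, 106.0, 108.0, 111.0, 113.0, 115.0, 117.0, 119.0, 121.0, 119.0, 117.0, 114.0, 110.0, 106.0, 102.0, 97.0, 93.0, 88.0, 84.0, 80.0, 73.0, 65.0, 56.0]
tcp [[534.0, -201.0, 156.0], [461.0, -139.0, 145.0], [395.0, -130.0, 140.0], [360.0, -154.0, 137.0], [368.0, -186.0, 135.0], [423.0, -199.0, 128.0], [510.0, -163.0, 107.0]]
```

Run:
```python
from path import *
q0=np.array(read_state()['qpos']);q1,e,o=IK(tapT(np.radians(-165),60),np.array([.37,.65,-.66,.83,-1.25,2.01]))
Ts=report(q0,q1,.25,5);Ts=[t[2] for t in Ts];off=cur()[:3,3]-Ts[0][:3,3];print(off)
Ts[0]=cur()
for i in range(0,30,6): plan(Ts[i],Ts[i+6],amax=6.5)
```

```text
minz [112.0, 105.0, 99.0, 95.0, 93.0, 91.0, 91.0, 92.0, 93.0, 95.0, 97.0, 99.0, 102.0, 104.0, 106.0, 108.0, 111.0, 113.0, 116.0, 119.0, 121.0, 118.0, 114.0, 109.0, 103.0, 97.0, 90.0, 84.0, 78.0, 71.0, 59.0]
tcp [[534.0, -201.0, 156.0], [445.0, -140.0, 137.0], [368.0, -141.0, 130.0], [330.0, -179.0, 131.0], [348.0, -219.0, 137.0], [420.0, -224.0, 134.0], [514.0, -165.0, 105.0]]
[-1.97898337  2.25298182  1.2258284 ]
n 11 row [0.0505, -0.0146, -0.0915, 0.0033, -0.011, 0.003]
 path [[532.0, -199.0, 157.0], [517.0, -181.0, 161.0], [499.0, -165.0, 161.0], [479.0, -152.0, 158.0], [459.0, -143.0, 151.0], [438.0, -137.0, 141.0]]
n 11 row [0.0427, 0.029, -0.096, 0.0069, -0.0039, 0.0003]
 path [[427.0, -136.0, 135.0], [412.0, -133.0, 137.0], [396.0, -132.0, 138.0], [380.0, -134.0, 137.0], [366.0, -140.0, 135.0], [352.0, -148.0, 131.0]]
n 11 row [0.0016, 0.052, -0.1003, 0.0048, -0.001, -0.0015]
 path [[347.0, -153.0, 130.0], [340.0, -161.0, 131.0], [335.0, -170.0, 133.0], [332.0, -180.0, 134.0], [331.0, -190.0, 134.0], [332.0, -200.0, 135.0]]
n 12 row [-0.0383, 0.0297, -0.0986, 0.005, -0.0018, -0.0036]
 path [[334.0, -205.0, 135.0], [347.0, -218.0, 138.0], [364.0, -227.0, 139.0], [383.0, -230.0, 138.0], [402.0, -227.0, 136.0]]
n 13 row [-0.0431, -0.0092, -0.0981, 0.0085, 0.0021, -0.0066]
 path [[402.0, -227.0, 136.0], [435.0, -226.0, 137.0], [466.0, -216.0, 132.0], [492.0, -198.0, 122.0], [510.0, -174.0, 110.0]]
```

```bash
python3 -m pendant '[[0.0505,-0.0146,-0.0915,0.0033,-0.011,0.003,-1],[0.0505,-0.0146,-0.0915,0.0033,-0.011,0.003,-1],[0.0505,-0.0146,-0.0915,0.0033,-0.011,0.003,-1],[0.0505,-0.0146,-0.0915,0.0033,-0.011,0.003,-1],[0.0505,-0.0146,-0.0915,0.0033,-0.011,0.003,-1],[0.0505,-0.0146,-0.0915,0.0033,-0.011,0.003,-1],[0.0505,-0.0146,-0.0915,0.0033,-0.011,0.003,-1],[0.0505,-0.0146,-0.0915,0.0033,-0.011,0.003,-1],[0.0505,-0.0146,-0.0915,0.0033,-0.011,0.003,-1],[0.0505,-0.0146,-0.0915,0.0033,-0.011,0.003,-1],[0.0505,-0.0146,-0.0915,0.0033,-0.011,0.003,-1]]' >/dev/null; python3 -c 'from h import *;log()'
python3 -m pendant '[[0.0427,0.029,-0.096,0.0069,-0.0039,0.0003,-1],[0.0427,0.029,-0.096,0.0069,-0.0039,0.0003,-1],[0.0427,0.029,-0.096,0.0069,-0.0039,0.0003,-1],[0.0427,0.029,-0.096,0.0069,-0.0039,0.0003,-1],[0.0427,0.029,-0.096,0.0069,-0.0039,0.0003,-1],[0.0427,0.029,-0.096,0.0069,-0.0039,0.0003,-1],[0.0427,0.029,-0.096,0.0069,-0.0039,0.0003,-1],[0.0427,0.029,-0.096,0.0069,-0.0039,0.0003,-1],[0.0427,0.029,-0.096,0.0069,-0.0039,0.0003,-1],[0.0427,0.029,-0.096,0.0069,-0.0039,0.0003,-1],[0.0427,0.029,-0.096,0.0069,-0.0039,0.0003,-1]]' >/dev/null; python3 -c 'from h import *;log()'
python3 -m pendant '[[0.0016,0.052,-0.1003,0.0048,-0.001,-0.0015,-1],[0.0016,0.052,-0.1003,0.0048,-0.001,-0.0015,-1],[0.0016,0.052,-0.1003,0.0048,-0.001,-0.0015,-1],[0.0016,0.052,-0.1003,0.0048,-0.001,-0.0015,-1],[0.0016,0.052,-0.1003,0.0048,-0.001,-0.0015,-1],[0.0016,0.052,-0.1003,0.0048,-0.001,-0.0015,-1],[0.0016,0.052,-0.1003,0.0048,-0.001,-0.0015,-1],[0.0016,0.052,-0.1003,0.0048,-0.001,-0.0015,-1],[0.0016,0.052,-0.1003,0.0048,-0.001,-0.0015,-1],[0.0016,0.052,-0.1003,0.0048,-0.001,-0.0015,-1],[0.0016,0.052,-0.1003,0.0048,-0.001,-0.0015,-1]]' >/dev/null
python3 - <<'E'
from path import *
log();q0=np.array(read_state()['qpos']);q1,e,o=IK(tapT(np.radians(-165),60),np.array([.37,.65,-.66,.83,-1.25,2.01]));print(q1,e,o)
Ts=[t[2] for t in report(q0,q1,.12,5)];print(cur()[:3,3]-Ts[0][:3,3]);Ts[0]=cur();Ts[-1]=tapT(np.radians(-165),60)
for i in (0,15): plan(Ts[i],Ts[i+15],amax=6.5)
E
```

```text
t 7.03 q [-0.56  0.5  -0.13 -0.82 -1.51 -1.55] p [ 427.3 -136.4  133.7] z [ 0.09   0.803 -0.589] y [0.715 0.36  0.6  ] F [-1.2  0.1 -2.6] w 43.8
t 7.95 q [-0.34  0.41 -0.25 -0.4  -1.45 -0.65] p [ 347.2 -153.8  128.4] z [-0.311  0.518 -0.797] y [-0.305  0.74   0.6  ] F [ 0.8 -1.1 -1.7] w 43.6
t 8.87 q [-0.11  0.41 -0.36  0.02 -1.4   0.25] p [ 335.4 -205.1  133.8] z [-0.564  0.047 -0.825] y [-0.819 -0.156  0.551] F [-1.5 -0.3 -1.4] w 43.7
[ 0.33439654  0.64443697 -0.60614272  0.84429424 -1.27669016  2.05776723] 2.7604389243657827e-08 5.966058580911955e-08
minz [115.0, 119.0, 123.0, 127.0, 131.0, 135.0, 139.0, 141.0, 143.0, 144.0, 144.0, 145.0, 144.0, 144.0, 142.0, 141.0, 138.0, 135.0, 132.0, 128.0, 124.0, 119.0, 114.0, 109.0, 103.0, 97.0, 91.0, 85.0, 77.0, 68.0, 59.0]
tcp [[337.0, -205.0, 134.0], [352.0, -218.0, 151.0], [374.0, -226.0, 164.0], [404.0, -226.0, 169.0], [440.0, -217.0, 161.0], [478.0, -196.0, 139.0], [514.0, -165.0, 105.0]]
[-1.95095494 -0.15776986 -0.31657039]
n 12 row [-0.0317, 0.0344, -0.0975, 0.0042, -0.0003, -0.0056]
 path [[335.0, -205.0, 134.0], [348.0, -217.0, 145.0], [365.0, -225.0, 154.0], [385.0, -229.0, 162.0], [404.0, -226.0, 169.0]]
n 13 row [-0.0412, -0.0152, -0.1025, 0.0108, 0.0011, -0.0047]
 path [[404.0, -226.0, 169.0], [439.0, -226.0, 163.0], [471.0, -216.0, 151.0], [496.0, -198.0, 134.0], [512.0, -174.0, 113.0]]
```

```bash
python3 -m pendant '[[-0.0317,0.0344,-0.0975,0.0042,-0.0003,-0.0056,-1],[-0.0317,0.0344,-0.0975,0.0042,-0.0003,-0.0056,-1],[-0.0317,0.0344,-0.0975,0.0042,-0.0003,-0.0056,-1],[-0.0317,0.0344,-0.0975,0.0042,-0.0003,-0.0056,-1],[-0.0317,0.0344,-0.0975,0.0042,-0.0003,-0.0056,-1],[-0.0317,0.0344,-0.0975,0.0042,-0.0003,-0.0056,-1],[-0.0317,0.0344,-0.0975,0.0042,-0.0003,-0.0056,-1],[-0.0317,0.0344,-0.0975,0.0042,-0.0003,-0.0056,-1],[-0.0317,0.0344,-0.0975,0.0042,-0.0003,-0.0056,-1],[-0.0317,0.0344,-0.0975,0.0042,-0.0003,-0.0056,-1],[-0.0317,0.0344,-0.0975,0.0042,-0.0003,-0.0056,-1],[-0.0317,0.0344,-0.0975,0.0042,-0.0003,-0.0056,-1]]' >/dev/null; python3 -c 'from h import *;log()'
python3 -m pendant '[[-0.0412,-0.0152,-0.1025,0.0108,0.0011,-0.0047,-1],[-0.0412,-0.0152,-0.1025,0.0108,0.0011,-0.0047,-1],[-0.0412,-0.0152,-0.1025,0.0108,0.0011,-0.0047,-1],[-0.0412,-0.0152,-0.1025,0.0108,0.0011,-0.0047,-1],[-0.0412,-0.0152,-0.1025,0.0108,0.0011,-0.0047,-1],[-0.0412,-0.0152,-0.1025,0.0108,0.0011,-0.0047,-1],[-0.0412,-0.0152,-0.1025,0.0108,0.0011,-0.0047,-1],[-0.0412,-0.0152,-0.1025,0.0108,0.0011,-0.0047,-1],[-0.0412,-0.0152,-0.1025,0.0108,0.0011,-0.0047,-1],[-0.0412,-0.0152,-0.1025,0.0108,0.0011,-0.0047,-1],[-0.0412,-0.0152,-0.1025,0.0108,0.0011,-0.0047,-1],[-0.0412,-0.0152,-0.1025,0.0108,0.0011,-0.0047,-1],[-0.0412,-0.0152,-0.1025,0.0108,0.0011,-0.0047,-1]]' >/dev/null
python3 - <<'E'
from path import *
log();plan(cur(),tapT(np.radians(-165),60));plan(cur(),tapT(np.radians(-165),10));print(np.array(read_state()['torque']))
Tt=cur();print('bottle axis',(Tt@bt)[:3,2].round(3),'mouth',(Tt@bt@Mz)[:3,3].round(1))
p,d,c=shot('wrist');W=cloud(d,c);p1,d1,c1=shot('scene')
a=cv2.cvtColor(p,cv2.COLOR_RGB2BGR);b=cv2.cvtColor(p1,cv2.COLOR_RGB2BGR)
b=cv2.resize(b[120:264,170:362],(512,384),interpolation=cv2.INTER_CUBIC)
cv2.imwrite('pics/tap1.png',cv2.resize(np.hstack([a,b]),(800,300)))
E
```

```text
t 9.87 q [ 0.11  0.41 -0.48  0.43 -1.35  1.16] p [ 404.1 -225.9  169.1] z [-0.497 -0.463 -0.734] y [ 0.079 -0.866  0.493] F [ 0.1  0.1 -1.8] w 44.0
t 10.95 q [ 0.34  0.65 -0.59  0.84 -1.29  2.07] p [ 514.4 -164.6  105.4] z [-0.252 -0.844 -0.474] y [ 0.965 -0.18  -0.192] F [-0.2  0.3 -2.1] w 44.1
n 1 row [-0.0028, 0.0005, 0.0027, -0.0001, -0.0, 0.0001]
 path [[514.0, -165.0, 105.0], [514.0, -165.0, 105.0]]
n 2 row [-0.0014, 0.0002, 0.0013, 0.0241, 0.0002, -0.0065]
 path [[514.0, -165.0, 105.0], [514.0, -147.0, 88.0], [514.0, -129.0, 70.0]]
[ 2.11142241 -0.63209608  0.00969877]
bottle axis [-0.002  0.707 -0.707] mouth [ 519.4 -111.9   77.7]
```

View pics/tap1.png

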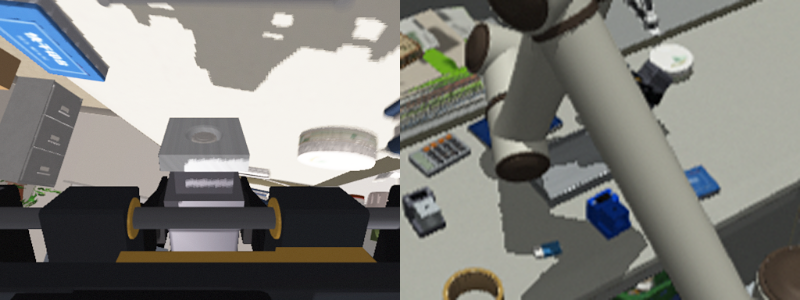

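The left panel shows the wrist view: the rim face is visible at about (205,135), with the bottle held square. I'll verify the rim face position by depth and read the tray wall again for the contact point.

Run:
```python
from path import *
f=np.load('last_wrist.npz');d=f['d'];c=dict(mtx=f['K'],position=f['t'],attitude=f['a']);W=cloud(d,c)
Tt=cur();Bi=np.linalg.inv(Tt@bt);L=W@Bi[:3,:3].T+Bi[:3,3]
m=(d>0)&(abs(L[...,0])<35)&(abs(L[...,1])<35)&(L[...,2]>80)&(L[...,2]<112)
q=L[m];fc=q[(q[:,2]>96)];print(m.sum(),'face z',np.percentile(fc[:,2],[10,50,90]).round(1),'x',np.percentile(fc[:,0],[1,99]).round(1),'y',np.percentile(fc[:,1],[1,99]).round(1))
print('tilt',np.linalg.lstsq(np.c_[fc[:,:2],np.ones(len(fc))],fc[:,2],rcond=None)[0].round(3))
# tray wall in the first top view
g=np.load('last_top.npz');Wt=cloud(g['d'],dict(mtx=g['K'],position=g['t'],attitude=g['a']))
w=Wt[165:215,238:306].reshape(-1,3);w=w[(w[:,2]>17)&(w[:,2]<32)]
for n,k in (('y-',w[:,1]<-70),('y+',w[:,1]>78),('x-',w[:,0]<470),('x+',w[:,0]>570)): print(n,k.sum(),np.median(w[k],0).round(1),w[k].min(0).round(1),w[k].max(0).round(1))
```

```text
8221 face z [ 97.5 100.3 100.8] x [-24.1  20. ] y [-20.9  22.2]
tilt [ 2.0000e-02 -6.0000e-03  9.9889e+01]
y- 55 [519.8 -79.7  25.4] [459.3 -80.7  17.6] [578.7 -70.7  30.8]
y+ 75 [514.8  85.9  23.6] [459.4  79.6  18.1] [579.2  88.8  28.9]
x- 71 [459.4   4.4  24.6] [459.3 -79.6  20.5] [468.3  88.7  29.3]
x+ 84 [576.1  25.8  24.6] [570.1 -80.6  18.7] [579.6  88.7  28.8]
```

Everything agrees within 2 mm. I'll approach and make the first knocks.

```bash
python3 -m pendant '[[-0.0014,0.0002,0.0013,0.025,0,-0.0067,-1],[-0.0014,0.0002,0.0013,0.025,0,-0.0067,-1]]' ; python3 -m pendant '[[0,0,0,0.0116,0,-0.0031,-1]]'; python3 -m pendant '[[0,0,0,-0.0116,0,0.0031,-1]]'
python3 - <<'E'
from path import *
log();Tt=cur();print('mouth',(Tt@bt@Mz)[:3,3].round(1))
def look():
    p,d,c=shot('wrist');W=cloud(d,c);Bi=np.linalg.inv(cur()@bt);L=W@Bi[:3,:3].T+Bi[:3,3]
    m=(d>0)&(np.hypot(L[...,0]+1,L[...,1]-.5)<6.5)&(L[...,2]>40);q=L[m];print('battery front heights',np.percentile(q[:,2],[5,25,50,75,95]).round(1),len(q))
look()
E
```

```text
clock: 11.22
tcp_pos: [513.8, -129.0, 70.1]
tool_rot: [-2.778, 1.036, 1.696]
ft_force: [0.5, -0.2, -2.2]
grip_width: 43.8
clock: 11.3
tcp_pos: [513.9, -120.7, 63.0]
tool_rot: [-2.766, 1.045, 1.709]
ft_force: [9.4, -22.2, 17.6]
grip_width: 43.7
clock: 11.38
tcp_pos: [514.6, -127.7, 68.9]
tool_rot: [-2.765, 1.039, 1.713]
ft_force: [0.9, -0.5, -2.6]
grip_width: 43.7
t 11.38 q [ 0.41  0.71 -0.58  0.79 -1.27  2.01] p [ 514.6 -127.7   68.9] z [-0.25  -0.845 -0.472] y [ 0.965 -0.182 -0.186] F [ 0.9 -0.5 -2.6] w 43.7
mouth [519.8 -75.1  41. ]
battery front heights [101.5 103.8 155.  158.6 162. ] 1592
```

Contact confirmed (about 30 N along the axis). The battery front seems to have crept. I'll knock twice more and look.

```bash
python3 -m pendant '[[0,0,0,-0.003,0,0.001,-1],[0,0,0,0.0146,0,-0.0041,-1],[0,0,0,-0.0146,0,0.0041,-1],[0,0,0,0.0146,0,-0.0041,-1],[0,0,0,-0.0146,0,0.0041,-1]]'
cat > look.py <<'E'
from path import *
import sys
p,d,c=shot('wrist',sys.argv[1]);W=cloud(d,c);Bi=np.linalg.inv(cur()@bt);L=W@Bi[:3,:3].T+Bi[:3,3]
m=(d>0)&(np.hypot(L[...,0],L[...,1])<9)&(L[...,2]>40);q=L[m];print('hist',np.histogram(q[:,2],bins=np.arange(40,200,8)))
E
python3 look.py w3.png; python3 -c 'from h import *;log()'
```

```text
clock: 11.85
tcp_pos: [514.3, -130.3, 70.8]
tool_rot: [-2.768, 1.036, 1.711]
ft_force: [0.7, -0.3, -2.5]
grip_width: 43.7
hist (array([   0,    0,    0,    0,    0,    0,    0,  233,  596,  650,  707,
        751,  831,  398, 1017, 1067,    0,    0,    0]), array([ 40,  48,  56,  64,  72,  80,  88,  96, 104, 112, 120, 128, 136,
       144, 152, 160, 168, 176, 184, 192]))
t 11.9 q [ 0.4   0.7  -0.58  0.79 -1.27  2.01] p [ 513.6 -132.7   73.7] z [-0.252 -0.843 -0.474] y [ 0.965 -0.185 -0.185] F [-0.9 -1.1 -0. ] w 44.0
```

View pics/w3.png

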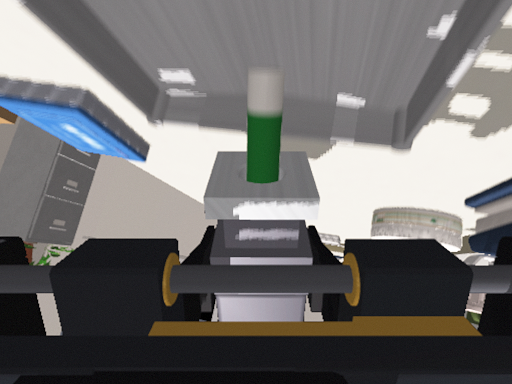

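The battery has slid out, its front on the tray floor and its last mm in the bore. I'll carry it +y so its tail clears the wall, then withdraw along the axis.

```bash
python3 -m pendant '[[0,0,0,0.00504,-0.00185,-0.00843,-1],[0,0,0,0.00504,-0.00185,-0.00843,-1],[0,0,0,0.00504,-0.00185,-0.00843,-1],[0,0,0,0.00504,-0.00185,-0.00843,-1],[0,0,0,0.00504,-0.00185,-0.00843,-1],[0,0,0,-0.02,0,0.0054,-1],[0,0,0,-0.03,0,0.008,-1],[0,0,0,-0.03,0,0.008,-1],[0,0,0,-0.03,0,0.008,-1],[0,0,0,-0.02,0,0.0054,-1]]'; python3 look.py w4.png; python3 -c 'from h import *;log()'
```

```text
clock: 12.73
tcp_pos: [514.2, -176.5, 168.9]
tool_rot: [-2.773, 1.036, 1.704]
ft_force: [-0.6, 0.5, -1.8]
grip_width: 43.3
hist (array([ 0,  0,  0,  0,  0,  0, 22, 92,  0,  0,  0,  0,  0,  0,  0,  0,  0,
        0,  0]), array([ 40,  48,  56,  64,  72,  80,  88,  96, 104, 112, 120, 128, 136,
       144, 152, 160, 168, 176, 184, 192]))
t 12.78 q [ 0.32  0.55 -0.56  0.83 -1.36  2.16] p [ 513.8 -178.1  171. ] z [-0.251 -0.843 -0.476] y [ 0.966 -0.186 -0.181] F [-0.7 -0.7 -0.4] w 43.8
```

View pics/w4.png

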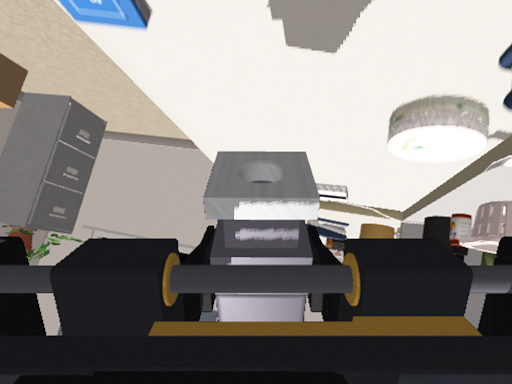

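The battery has dropped clear and the bore is empty. I'll lay the bottle on its side near its old place, with the tool nearly down.

```bash
cat > lay.py <<'E'
from path import *
def layT(be,c=(505,-220),h=26):
    b=np.array([np.cos(be),np.sin(be),0]);a=-np.cos(th)*np.array([0,0,1])+b*bt[2,2]
    s=np.cross(b,[0,0,1.]);M=frame(a,s)
    if (M.T@b)[0]<0: M=frame(a,-s)
    Tt=T([0,0,0],M);P=(Tt@bt@np.array([0,0,50,1]))[:3];Tt[:3,3]=np.array([c[0],c[1],h])-P;return Tt
th=np.arcsin(-bt[2,2])
E
python3 - <<'E'
from lay import *
q0=np.array(read_state()['qpos'])
for deg in range(0,360,30):
    Tt=layT(np.radians(deg));best=None
    for k in range(8):
        q,e,o=IK(Tt,q0 if k==0 else np.random.default_rng(k).uniform(lo,hi))
        if e<3 and o<1 and (best is None or abs(q-q0).max()<abs(best-q0).max()): best=q
    if best is not None: print(deg,'b',(Tt@bt)[:3,2].round(2),'tipz',Tt[2,3].round(1),'q',best.round(2),'dmax',abs(best-q0).max().round(2),'minz',corners(Tt)[:,2].min().round(0))
E
```

```text
0 b [ 1.   -0.01  0.  ] tipz 7.6 q [-0.1   0.61 -0.27  0.03 -0.95  1.65] dmax 0.8 minz 66.0
30 b [0.87 0.49 0.  ] tipz 7.6 q [-0.05  0.59 -0.39  0.19 -0.83  2.  ] dmax 0.64 minz 66.0
60 b [0.51 0.86 0.  ] tipz 7.6 q [-0.02  0.54 -0.54  0.39 -0.65  2.31] dmax 0.71 minz 66.0
90 b [0.01 1.   0.  ] tipz 7.6 q [-0.05  0.5  -0.72  0.68 -0.43  2.56] dmax 0.94 minz 66.0
120 b [-0.49  0.87  0.  ] tipz 7.6 q [-0.25  0.45 -0.89  1.32 -0.19  2.61] dmax 1.17 minz 66.0
180 b [-1.    0.01  0.  ] tipz 7.6 q [-0.14  0.47 -0.56 -0.13 -0.29 -1.32] dmax 3.48 minz 66.0
210 b [-0.87 -0.49  0.  ] tipz 7.6 q [-0.23  0.49 -0.4  -0.37 -0.52 -0.52] dmax 2.67 minz 66.0
240 b [-0.51 -0.86  0.  ] tipz 7.6 q [-0.27  0.53 -0.3  -0.39 -0.72  0.04] dmax 2.12 minz 66.0
270 b [-0.01 -1.    0.  ] tipz 7.6 q [-0.26  0.57 -0.22 -0.33 -0.88  0.49] dmax 1.67 minz 66.0
300 b [ 0.49 -0.87  0.  ] tipz 7.6 q [-0.22  0.6  -0.19 -0.23 -0.97  0.9 ] dmax 1.26 minz 66.0
330 b [ 0.86 -0.51  0.  ] tipz 7.6 q [-0.17  0.62 -0.2  -0.11 -1.    1.28] dmax 0.94 minz 66.0
```

Run:
```python
from lay import *
b=np.radians(30);H=layT(b,h=80);F=layT(b,h=24)
k,D=plan(cur(),H,amax=6);A=cur();print([round(min(bottlepts(A@np.linalg.matrix_power(D,i))[:,2].min(),corners(A@np.linalg.matrix_power(D,i))[:,2].min())) for i in range(k+1)])
plan(H,F,n=3)
```

```text
n 12 row [0.0338, 0.0689, 0.0669, 0.0031, 0.0008, 0.0097]
 path [[514.0, -178.0, 171.0], [508.0, -197.0, 148.0], [503.0, -210.0, 121.0], [499.0, -219.0, 92.0], [499.0, -223.0, 62.0]]
[124, 120, 115, 110, 105, 100, 94, 88, 82, 76, 70, 64, 58]
n 3 row [0.0, -0.0, 0.0, 0.0049, -0.0, 0.018]
 path [[499.0, -223.0, 62.0], [499.0, -223.0, 43.0], [499.0, -223.0, 24.0], [499.0, -223.0, 6.0]]
```

```bash
python3 -m pendant '[[0.0338,0.0689,0.0669,0.0031,0.0008,0.0097,-1],[0.0338,0.0689,0.0669,0.0031,0.0008,0.0097,-1],[0.0338,0.0689,0.0669,0.0031,0.0008,0.0097,-1],[0.0338,0.0689,0.0669,0.0031,0.0008,0.0097,-1],[0.0338,0.0689,0.0669,0.0031,0.0008,0.0097,-1],[0.0338,0.0689,0.0669,0.0031,0.0008,0.0097,-1],[0.0338,0.0689,0.0669,0.0031,0.0008,0.0097,-1],[0.0338,0.0689,0.0669,0.0031,0.0008,0.0097,-1],[0.0338,0.0689,0.0669,0.0031,0.0008,0.0097,-1],[0.0338,0.0689,0.0669,0.0031,0.0008,0.0097,-1],[0.0338,0.0689,0.0669,0.0031,0.0008,0.0097,-1],[0.0338,0.0689,0.0669,0.0031,0.0008,0.0097,-1],[0,0,0,0,0,0,-1]]' >/dev/null
python3 - <<'E'
from lay import *
log();b=np.radians(30);plan(cur(),layT(b,h=24),n=4);print('bottle axis',(cur()@bt)[:3,2].round(3))
E
```

```text
t 13.87 q [-0.04  0.51 -0.34  0.17 -0.95  2.02] p [ 497.4 -222.    56.8] z [-0.231 -0.127 -0.965] y [ 0.497 -0.868 -0.005] F [ 0.2 -0.2 -0.8] w 44.0
n 4 row [-0.0013, 0.0008, -0.0005, 0.0035, 0.0005, 0.0123]
 path [[497.0, -222.0, 57.0], [498.0, -222.0, 44.0], [498.0, -223.0, 31.0], [498.0, -223.0, 18.0], [499.0, -223.0, 6.0]]
bottle axis [ 0.871  0.491 -0.003]
```

```bash
python3 -m pendant '[[-0.0013,0.0008,-0.0005,0.0035,0.0005,0.0123,-1],[-0.0013,0.0008,-0.0005,0.0035,0.0005,0.0123,-1],[-0.0013,0.0008,-0.0005,0.0035,0.0005,0.0123,-1],[-0.0013,0.0008,-0.0005,0.0035,0.0005,0.0118,-1],[0,0,0,0,0,0,-1]]'; python3 -m pendant '[[0,0,0,0,0,0,0.4],[0,0,0,0,0,0,0.4],[0,0,0,0,0,0,0.4],[0,0,0,0,0,0,0.4],[0,0,0,0,0,0,0.4]]'; python3 -m pendant '[[0,0,0,0,0,-0.01,0.6],[0,0,0,0,0,-0.025,0.6],[0,0,0,0,0,-0.035,0.6],[0,0,0,0,0,-0.035,0.6],[0,0,0,0,0,-0.035,0.6],[0,0,0,0,0,-0.035,0.6]]'
python3 - <<'E'
from lay import *
log();p,d,c=shot('top');W=cloud(d,c)
hsv=cv2.cvtColor(p,cv2.COLOR_RGB2HSV);m=(W[...,0]>462)&(W[...,0]<577)&(abs(W[...,1]-4)<83)&(d>0)
g=m&(hsv[...,0]>45)&(hsv[...,0]<85)&(hsv[...,1]>70);print(g.sum(),W[g].mean(0) if g.any() else 0)
cv2.imwrite('pics/top2.png',cv2.resize(cv2.cvtColor(p[150:270,100:400],cv2.COLOR_RGB2BGR),(800,320),interpolation=cv2.INTER_CUBIC))
E
```

```text
clock: 14.28
tcp_pos: [498.8, -222.1, 5.0]
tool_rot: [-3.141, 0.27, 0.531]
ft_force: [-1.3, 0.2, -1.7]
grip_width: 43.8
clock: 14.7
tcp_pos: [500.8, -223.4, 8.2]
tool_rot: [3.138, 0.263, 0.528]
ft_force: [-0.0, -0.7, 0.3]
grip_width: 59.9
clock: 15.2
tcp_pos: [539.7, -199.7, 179.3]
tool_rot: [3.138, 0.263, 0.528]
ft_force: [1.6, -0.6, -1.1]
grip_width: 69.6
t 15.2 q [-0.    0.43 -0.11  0.14 -1.26  2.04] p [ 539.7 -199.7  179.3] z [-0.223 -0.134 -0.966] y [ 0.505 -0.863  0.004] F [ 1.6 -0.6 -1.1] w 69.6
0 0
```

View pics/top2.png

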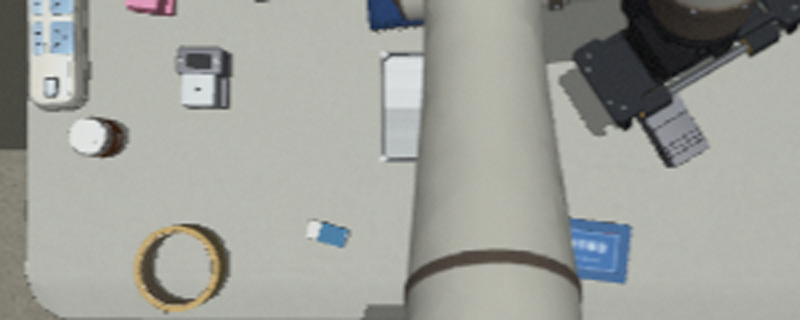

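The bottle lies on its side at right, clear of the tray; the arm hides part of the tray. I'll go above the tray with the tool straight down, fingers closing along x, and look with the wrist camera.

Run:
```python
from kin2 import *
B=T([519.4,50,170],frame([0,0,-1],[-1,0,0]))
print(IK(B,np.array([.3,.4,-.1,0,-1.2,-.2])))
C=T([500,50,190],frame([0,0,-1],[-1,0,0]));k,_=plan(cur(),B,amax=6)
```

```text
(array([ 4.06909167e-01,  2.57327045e-01, -3.23275247e-01, -7.29367299e-09,
       -9.90194040e-01, -4.06909161e-01]), np.float64(1.421819046335298e-07), np.float64(4.579238136057499e-07))
n 21 row [0.013, 0.0065, 0.0994, -0.0078, -0.0122, 0.0011]
 path [[545.0, -200.0, 187.0], [489.0, -156.0, 188.0], [460.0, -89.0, 185.0], [467.0, -18.0, 178.0], [508.0, 41.0, 171.0]]
```

```bash
python3 -m pendant '[[0.013,0.0065,0.0994,-0.0078,-0.0122,0.0011,0.6],[0.013,0.0065,0.0994,-0.0078,-0.0122,0.0011,0.6],[0.013,0.0065,0.0994,-0.0078,-0.0122,0.0011,0.6],[0.013,0.0065,0.0994,-0.0078,-0.0122,0.0011,0.6],[0.013,0.0065,0.0994,-0.0078,-0.0122,0.0011,0.6],[0.013,0.0065,0.0994,-0.0078,-0.0122,0.0011,0.6],[0.013,0.0065,0.0994,-0.0078,-0.0122,0.0011,0.6],[0.013,0.0065,0.0994,-0.0078,-0.0122,0.0011,0.6],[0.013,0.0065,0.0994,-0.0078,-0.0122,0.0011,0.6],[0.013,0.0065,0.0994,-0.0078,-0.0122,0.0011,0.6],[0.013,0.0065,0.0994,-0.0078,-0.0122,0.0011,0.6],[0.013,0.0065,0.0994,-0.0078,-0.0122,0.0011,0.6],[0.013,0.0065,0.0994,-0.0078,-0.0122,0.0011,0.6],[0.013,0.0065,0.0994,-0.0078,-0.0122,0.0011,0.6],[0.013,0.0065,0.0994,-0.0078,-0.0122,0.0011,0.6],[0.013,0.0065,0.0994,-0.0078,-0.0122,0.0011,0.6],[0.013,0.0065,0.0994,-0.0078,-0.0122,0.0011,0.6],[0.013,0.0065,0.0994,-0.0078,-0.0122,0.0011,0.6]]' >/dev/null;python3 -m pendant '[[0.013,0.0065,0.0994,-0.0078,-0.0122,0.0011,0.6],[0.013,0.0065,0.0994,-0.0078,-0.0122,0.0011,0.6],[0.013,0.0065,0.0994,-0.0078,-0.0122,0.0011,0.6],[0,0,0,0,0,0,0.6]]' >/dev/null
python3 - <<'E'
from h import *
log();p,d,c=shot('wrist','w5.png');W=cloud(d,c)
m=(W[...,0]>464)&(W[...,0]<575)&(W[...,1]>-75)&(W[...,1]<83)&(d>0)&(W[...,2]>11)&(W[...,2]<40)
n,lab,st,ce=cv2.connectedComponentsWithStats(m.astype(np.uint8))
for i in range(1,n):
    if st[i,4]>100:
        q=W[lab==i];(r)=cv2.minAreaRect(q[:,:2].astype(np.float32));print(st[i],r,'z',np.percentile(q[:,2],[5,50,95]).round(1))
E
```

```text
t 17.08 q [ 0.41  0.27 -0.33 -0.01 -0.99 -0.4 ] p [515.   51.4 162.2] z [-0.014  0.004 -1.   ] y [-1.     0.003  0.014] F [-0.4  0.8 -0.5] w 69.8
[247  51  19  56 812] ((517.1133422851562, -47.34828186035156), (49.89512634277344, 14.407883644104004), 84.22840881347656) z [14.  18.3 20.1]
```

View pics/w5.png

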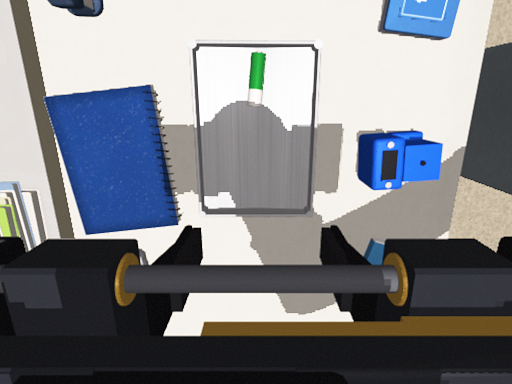

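The battery lies in the tray's middle, at about (257,78) in the picture. Depth gives (517.1, −47.3), 49.9 mm long, 6° off the y axis, top at 20 mm — as it should be. I'll grasp it 12 mm from its middle towards +y, tips at z≈8.

Run:
```python
from h import *
M=frame([0,0,-1],[-.995,.10,0]);H=T([518.3,-35.4,60],M);F=T([518.3,-35.4,8],M)
plan(cur(),H,n=8);plan(H,F,n=4)
```

```text
n 8 row [0.002, 0.0003, 0.0125, 0.0108, -0.0011, 0.0127]
 path [[514.0, 51.0, 162.0], [516.0, 29.0, 136.0], [517.0, 8.0, 111.0], [518.0, -14.0, 85.0], [518.0, -35.0, 60.0]]
n 4 row [0.0, 0.0, 0.0, -0.0, -0.0, 0.013]
 path [[518.0, -35.0, 60.0], [518.0, -35.0, 47.0], [518.0, -35.0, 34.0], [518.0, -35.0, 21.0], [518.0, -35.0, 8.0]]
```

```bash
python3 -m pendant '[[0.002,0.0003,0.0125,0.0108,-0.0011,0.0127,-0.1],[0.002,0.0003,0.0125,0.0108,-0.0011,0.0127,-0.1],[0.002,0.0003,0.0125,0.0108,-0.0011,0.0127,-0.1],[0.002,0.0003,0.0125,0.0108,-0.0011,0.0127,-0.1],[0.002,0.0003,0.0125,0.0108,-0.0011,0.0127,-0.1],[0.002,0.0003,0.0125,0.0108,-0.0011,0.0127,-0.1],[0.002,0.0003,0.0125,0.0108,-0.0011,0.0127,-0.1],[0.002,0.0003,0.0125,0.0108,-0.0011,0.0127,-0.1],[0,0,0,0,0,0,-0.1],[0,0,0,0,0,0,-0.1]]'; python3 -c '
from h import *
log();M=frame([0,0,-1],[-.995,.10,0]);plan(cur(),T([518.3,-35.4,8],M),n=4)'
```

```text
clock: 17.97
tcp_pos: [516.9, -37.1, 59.9]
tool_rot: [3.14, -0.0, -1.673]
ft_force: [-0.1, 0.0, 0.1]
grip_width: 39.4
t 17.97 q [ 0.24  0.39 -0.46 -0.   -0.72 -0.34] p [516.9 -37.1  59.9] z [-0.002 -0.    -1.   ] y [-0.995  0.102  0.002] F [-0.1  0.   0.1] w 39.4
n 4 row [0.0005, -0.0001, -0.0006, -0.0005, -0.0003, 0.013]
 path [[517.0, -37.0, 60.0], [517.0, -37.0, 47.0], [518.0, -36.0, 34.0], [518.0, -36.0, 21.0], [518.0, -35.0, 8.0]]
```

```bash
python3 -m pendant '[[0,0,0,-0.0004,-0.0003,0.013,-0.1],[0,0,0,-0.0004,-0.0003,0.013,-0.1],[0,0,0,-0.0004,-0.0003,0.013,-0.1],[0,0,0,-0.0004,-0.0003,0.013,-0.1],[0,0,0,0,0,0,-1],[0,0,0,0,0,0,-1],[0,0,0,0,0,0,-1],[0,0,0,0,0,0,-1],[0,0,0,0,0,0,-1],[0,0,0,0,0,0,-1],[0,0,0,0,0,0,-1],[0,0,0,0,0,0,-1],[0,0,0,0,0,0,-1],[0,0,0,0,0,0,-1]]'; python3 -c 'from h import *;log()'
```

```text
clock: 19.13
tcp_pos: [519.7, -34.7, 8.8]
tool_rot: [-3.14, 0.001, -1.673]
ft_force: [0.1, 1.0, 5.8]
grip_width: 15.8
t 19.13 q [ 0.25  0.47 -0.5  -0.   -0.6  -0.35] p [519.7 -34.7   8.8] z [ 0.001  0.    -1.   ] y [-0.995  0.102 -0.001] F [0.1 1.  5.8] w 15.8
```

Width 15.8 mm with an upward push on the tool suggests the pads bear above the battery's equator. I'll reopen a little, go 3 mm lower and grip again.

```bash
python3 -m pendant '[[0,0,0,0,0,0,-0.4],[0,0,0,0,0,0,-0.4],[0,0,0,0,0,0.0032,-0.4],[0,0,0,0,0,0,-0.4]]';  python3 -m pendant '[[0,0,0,0,0,0,-1],[0,0,0,0,0,0,-1],[0,0,0,0,0,0,-1],[0,0,0,0,0,0,-1],[0,0,0,0,0,0,-1],[0,0,0,0,0,0,-1],[0,0,0,0,0,0,-1],[0,0,0,0,0,0,-1]]'; python3 -c 'from h import *;log()'
```

```text
clock: 19.47
tcp_pos: [518.7, -35.0, 5.0]
tool_rot: [3.14, -0.0, -1.673]
ft_force: [-2.9, 1.1, 7.9]
grip_width: 25.3
clock: 20.13
tcp_pos: [519.3, -34.8, 4.7]
tool_rot: [-3.141, 0.0, -1.673]
ft_force: [1.9, -0.4, 3.3]
grip_width: 15.6
t 20.13 q [ 0.24  0.48 -0.5  -0.   -0.59 -0.35] p [519.3 -34.8   4.7] z [ 0.  0. -1.] y [-0.995  0.102 -0.   ] F [ 1.9 -0.4  3.3] w 15.6
```

```bash
python3 -m pendant '[[0,0,0,0,0,-0.008,-1],[0,0,0,0,0,-0.02,-1],[0,0,0,0,0,-0.03,-1],[0,0,0,0,0,-0.03,-1],[0,0,0,0,0,-0.02,-1],[0,0,0,0,0,0,-1]]'
python3 - <<'E'
from h import *
log();p,d,c=shot('wrist','w6.png');W=cloud(d,c);A=np.linalg.inv(cur());L=W@A[:3,:3].T+A[:3,3]
hsv=cv2.cvtColor(p,cv2.COLOR_RGB2HSV)
m=(d>0)&(abs(L[...,1])<12)&(L[...,2]>-25)&(L[...,2]<25)&(L[...,0]<70)&(L[...,0]>-40);q=L[m];print(m.sum(),q.min(0).round(1),q.max(0).round(1),np.percentile(q,[5,50,95],axis=0).round(1).tolist())
g=m&(hsv[...,0]>45)&(hsv[...,0]<85)&(hsv[...,1]>70);q=L[g];print('green',g.sum(),np.percentile(q,[1,50,99],axis=0).round(1).tolist() if g.any() else 0)
E
```

```text
clock: 20.63
tcp_pos: [520.4, -34.7, 116.8]
tool_rot: [-3.136, 0.002, -1.673]
ft_force: [-0.3, 0.3, -0.3]
grip_width: 15.9
t 20.63 q [ 0.24  0.31 -0.39  0.   -0.86 -0.35] p [520.4 -34.7 116.8] z [ 0.005  0.001 -1.   ] y [-0.995  0.102 -0.005] F [-0.3  0.3 -0.3] w 15.9
2521 [-10.7 -11.9 -25. ] [38.1 11.9 -1.9] [[-5.7, -8.9, -18.0], [12.6, -0.7, -15.7], [36.3, 8.3, -8.2]]
green 1414 [[4.1, -7.7, -17.9], [20.7, -1.2, -16.0], [35.9, 5.6, -12.0]]
```

View pics/w6.png

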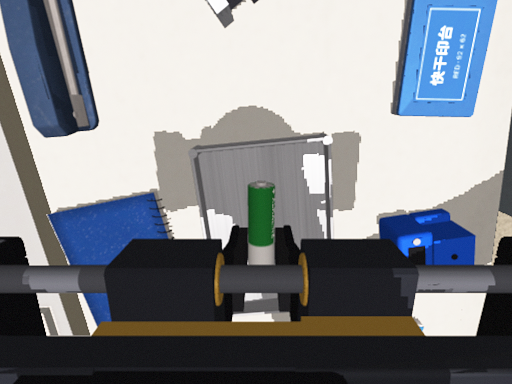

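Held: the battery is at (262,215) with its green end leading. I'll fit its axis in the tool frame, since it may be pitched or off-centre in the grip.

```bash
cat > batt.py <<'E'
from h import *
def batt(nm='last_wrist.npz',x0=10,x1=33):
    f=np.load(nm);W=cloud(f['d'],dict(mtx=f['K'],position=f['t'],attitude=f['a']));A=np.linalg.inv(cur());L=W@A[:3,:3].T+A[:3,3]
    hsv=cv2.cvtColor(f['p'],cv2.COLOR_RGB2HSV);g=(hsv[...,0]>40)&(hsv[...,0]<90)&(hsv[...,1]>60)&(f['d']>0)&(L[...,2]<10)&(abs(L[...,1])<12)
    q=L[g];print('front x',np.percentile(q[:,0],99).round(1));q=q[(q[:,0]>x0)&(q[:,0]<x1)]
    from scipy.optimize import least_squares
    fn=lambda v:np.hypot(q[:,1]-v[0]-v[1]*q[:,0],q[:,2]-v[2]-v[3]*q[:,0])-8.5
    o=least_squares(fn,[0,0,-6,0],loss='soft_l1');print('y0,dy/dx,z0,dz/dx',o.x.round(3),'rms',np.sqrt((fn(o.x)**2).mean()).round(2));return o.x
if __name__=='__main__': batt()
E
python3 batt.py
```

```text
front x 35.9
y0,dy/dx,z0,dz/dx [-1.359e+00  1.200e-02 -8.259e+00 -3.000e-03] rms 16.18
```

The slopes are near zero, so the battery sits level and straight, its front about 37 mm ahead of the TCP. Now hover in front of the sleeve, where one wrist view shows case and battery together so calibration bias cancels.

Run:
```python
from kin2 import *
B=T([440,282,95],frame([0,0,-1],[0,-1,0]));print(IK(B,np.array([.8,.4,-.1,0,-1.2,.7])))
plan(cur(),B,n=18)
```

```text
(array([ 8.80535694e-01,  3.46451888e-01, -4.13522816e-01, -7.51130439e-09,
       -8.10821630e-01,  6.90260638e-01]), np.float64(1.7592363356771076e-07), np.float64(5.252372892866786e-07))
n 18 row [-0.0001, -0.0, -0.093, -0.0185, -0.0088, 0.0011]
 path [[519.0, -35.0, 114.0], [551.0, 40.0, 110.0], [554.0, 121.0, 106.0], [527.0, 198.0, 102.0], [474.0, 260.0, 97.0]]
```

```bash
python3 -m pendant '[[0,0,-0.093,-0.0185,-0.0088,0.0011,-1],[0,0,-0.093,-0.0185,-0.0088,0.0011,-1],[0,0,-0.093,-0.0185,-0.0088,0.0011,-1],[0,0,-0.093,-0.0185,-0.0088,0.0011,-1],[0,0,-0.093,-0.0185,-0.0088,0.0011,-1],[0,0,-0.093,-0.0185,-0.0088,0.0011,-1],[0,0,-0.093,-0.0185,-0.0088,0.0011,-1],[0,0,-0.093,-0.0185,-0.0088,0.0011,-1],[0,0,-0.093,-0.0185,-0.0088,0.0011,-1],[0,0,-0.093,-0.0185,-0.0088,0.0011,-1],[0,0,-0.093,-0.0185,-0.0088,0.0011,-1],[0,0,-0.093,-0.0185,-0.0088,0.0011,-1],[0,0,-0.093,-0.0185,-0.0088,0.0011,-1],[0,0,-0.093,-0.0185,-0.0088,0.0011,-1],[0,0,-0.093,-0.0185,-0.0088,0.0011,-1],[0,0,-0.093,-0.0185,-0.0088,0.0011,-1],[0,0,-0.093,-0.0185,-0.0088,0.0011,-1],[0,0,-0.093,-0.0185,-0.0088,0.0011,-1],[0,0,0,0,0,0,-1],[0,0,0,0,0,0,-1]]' >/dev/null
cat > case.py <<'E'
from batt import *
log();p,d,c=shot('wrist','w7.png');W=cloud(d,c)
m=(d>0)&(W[...,0]>505)&(W[...,0]<600)&(abs(W[...,1]-282)<40)
q=W[m&(W[...,2]>43)&(W[...,2]<54)];print('top z',np.median(q[:,2]),'x',np.percentile(q[:,0],[1,99]).round(1),'rect',cv2.minAreaRect(q[:,:2].astype(np.float32)))
# slices along x: edges of the top in y
for x in range(516,590,6):
    s=q[(q[:,0]>=x)&(q[:,0]<x+6)]
    if len(s)>20: print(x+3,len(s),np.percentile(s[:,1],[1.5,98.5]).round(1),'mid',np.percentile(s[:,1],[1.5,98.5]).mean().round(2),'z',np.median(s[:,2]).round(1))
desk=W[(d>0)&(abs(W[...,2])<8)&(W[...,0]>500)];print('desk',np.median(desk[:,2]))
A=cur();x=batt();print('battery axis world at front',(A@[37,x[0]+37*x[1],x[2]+37*x[3],1])[:3].round(1),'at tool',(A@[0,x[0],x[2],1])[:3].round(1))
E
python3 case.py
```

```text
t 22.35 q [ 0.88  0.35 -0.42 -0.   -0.81  0.69] p [438.1 281.9  91.5] z [-0.004 -0.003 -1.   ] y [ 0.001 -1.     0.003] F [ 0.9 -0.7 -0.7] w 15.7
top z 48.781710539545216 x [519.5 574.3] rect ((547.0675048828125, 285.4683837890625), (56.40888977050781, 50.30379867553711), 0.028637774288654327)
519 309 [269.8 302.9] mid 286.35 z 48.9
525 517 [269.9 303. ] mid 286.45 z 49.0
531 549 [269.4 302.9] mid 286.12 z 48.9
537 542 [269.5 302.6] mid 286.07 z 49.0
543 560 [269.5 302.5] mid 286.01 z 49.0
549 610 [266.4 302.3] mid 284.36 z 48.9
555 861 [261.8 309.1] mid 285.44 z 48.1
561 899 [261.9 309.4] mid 285.65 z 48.7
567 918 [261.4 309.4] mid 285.4 z 49.1
573 727 [261.  309.2] mid 285.12 z 48.6
desk 0.19812195299920177
front x 35.5
y0,dy/dx,z0,dz/dx [-1.186  0.    -5.447 -0.015] rms 33.99
battery axis world at front [476.  283.   97.7] at tool [439.  283.1  97.3]
```

View pics/w7.png

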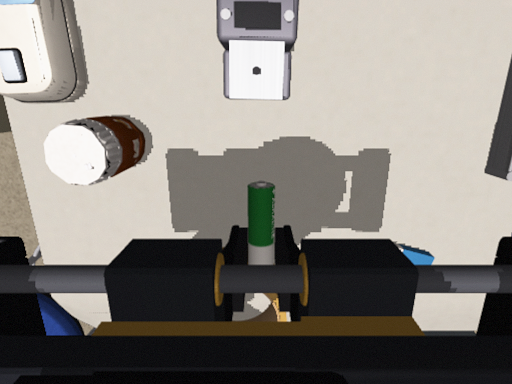

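The sleeve, at (257,70), is dead ahead of the battery at (261,213). In the same view the battery must shift about 3.4 mm in +y. I'll lower to sleeve height and re-measure there.

```bash
sed -i "s/&(L\[...,2\]<10)/\&(L[...,2]<3)\&(L[...,2]>-25)/" batt.py; python3 -m pendant '[[0,0,0.008,0,-0.0017,0.02,-1],[0,0,0.008,0,-0.0017,0.025,-1],[0,0,0,0,0,0.015,-1],[0,0,0,0,0,0.007,-1],[0,0,0,0,0,0,-1]]' >/dev/null; sed -i 's/w7.png/w8.png/' case.py; python3 case.py
```

```text
t 22.82 q [ 0.88  0.45 -0.48 -0.   -0.65  0.67] p [439.4 284.3  23.9] z [-0.004 -0.004 -1.   ] y [-0.018 -1.     0.004] F [0.7 0.2 0.2] w 15.6
top z 48.841638503282695 x [519.  556.8] rect ((538.0277709960938, 285.41290283203125), (49.96611404418945, 38.93802261352539), 89.5692138671875)
519 663 [269.9 302.8] mid 286.32 z 49.0
525 1182 [269.6 302.6] mid 286.09 z 49.0
531 1220 [269.6 302.5] mid 286.09 z 49.0
537 1279 [269.3 302.3] mid 285.82 z 49.0
543 1333 [269.4 302.3] mid 285.83 z 48.9
549 1451 [265.2 302.3] mid 283.75 z 48.9
555 1726 [261.9 309. ] mid 285.42 z 48.0
desk 0.2362651198176451
front x 35.8
y0,dy/dx,z0,dz/dx [-0.532  0.013 -4.649  0.006] rms 0.56
battery axis world at front [477.1 284.6  29.6] at tool [440.1 285.7  29.9]
```

```bash
cat > wb.py <<'E'
from h import *
from scipy.optimize import least_squares
for i in range(3):
    p,d,c=shot('wrist','w9.png');W=cloud(d,c);hsv=cv2.cvtColor(p,cv2.COLOR_RGB2HSV)
    g=(hsv[...,0]>40)&(hsv[...,0]<90)&(hsv[...,1]>60)&(d>0)&(abs(W[...,1]-285)<14)&(W[...,2]>20)&(W[...,2]<55)&(W[...,0]>430)&(W[...,0]<520)
    q=W[g];xm=np.percentile(q[:,0],99.5);q=q[(q[:,0]<xm-3)];x0=q[:,0].mean()
    fn=lambda v:np.hypot(q[:,1]-v[0]-v[1]*(q[:,0]-x0),q[:,2]-v[2]-v[3]*(q[:,0]-x0))-8.5
    o=least_squares(fn,[285,0,31,0],loss='soft_l1').x;s=read_state()
    t=W[(d>0)&(W[...,0]>522)&(W[...,0]<545)&(W[...,2]>44)&(W[...,2]<54)&(abs(W[...,1]-286)<12)]
    print('green end x',xm.round(1),'y,slope,z,slope',o.round(3),'at front y',(o[0]+o[1]*(xm+1-x0)).round(1),'z',(o[2]+o[3]*(xm+1-x0)).round(1),'ridge',np.percentile(q[:,2],95).round(1),'casetop',np.median(t[:,2]).round(1),'tcp',np.round(s['tcp_pos'],1))
E
python3 wb.py
```

```text
green end x 476.6 y,slope,z,slope [ 2.86079e+02 -2.50000e-02  3.10280e+01 -3.00000e-03] at front y 285.6 z 31.0 ridge 40.3 casetop 49.0 tcp [440.5 285.9  26.1]
green end x 477.1 y,slope,z,slope [ 2.8670e+02 -1.0000e-02  3.1994e+01 -3.0000e-03] at front y 286.5 z 31.9 ridge 41.2 casetop 49.0 tcp [440.7 286.3  26.6]
green end x 477.3 y,slope,z,slope [ 2.87146e+02 -1.50000e-02  3.25510e+01  5.00000e-03] at front y 286.9 z 32.6 ridge 41.8 casetop 49.0 tcp [440.7 286.5  26.9]
```

The arm was still settling, so I'll measure again.

```bash
python3 -m pendant '[[0,0,0,0,0,0,-1],[0,0,0,0,0,0,-1],[0,0,0,0,0,0,-1]]' >/dev/null; python3 wb.py
```

```text
green end x 476.6 y,slope,z,slope [ 2.87175e+02 -1.70000e-02  3.25090e+01  1.00000e-03] at front y 286.8 z 32.5 ridge 41.8 casetop 49.0 tcp [440.  286.3  26.5]
green end x 476.7 y,slope,z,slope [ 2.87109e+02 -1.20000e-02  3.23850e+01  3.00000e-03] at front y 286.9 z 32.4 ridge 41.7 casetop 49.0 tcp [440.  286.2  26.4]
green end x 476.7 y,slope,z,slope [ 2.87039e+02 -1.60000e-02  3.22300e+01  1.00000e-03] at front y 286.7 z 32.2 ridge 41.5 casetop 49.0 tcp [439.9 286.2  26.2]
```

Settled: the battery axis matches the sleeve's within about 0.5 mm. I'll insert in stages, watching the force.

```bash
python3 -m pendant '[[0,0,0,0.015,0,0.0004,-1],[0,0,0,0.015,0,0,-1],[0,0,0,0.008,0,0,-1],[0,0,0,0.004,0,0,-1],[0,0,0,0,0,0,-1]]'; python3 -m pendant '[[0,0,0,0.004,0,0,-1],[0,0,0,0.004,0,0,-1],[0,0,0,0.003,0,0,-1]]';python3 -c 'from h import *;log()'
```

```text
clock: 23.83
tcp_pos: [482.4, 285.3, 25.3]
tool_rot: [-3.141, 0.001, -0.016]
ft_force: [0.5, 0.5, -0.5]
grip_width: 15.8
clock: 24.08
tcp_pos: [492.9, 285.3, 25.6]
tool_rot: [-3.141, 0.001, -0.015]
ft_force: [-0.2, 0.9, 1.1]
grip_width: 15.9
t 24.08 q [ 0.81  0.51 -0.36 -0.   -0.7   0.75] p [492.9 285.3  25.6] z [-0.001  0.    -1.   ] y [-0.015 -1.    -0.   ] F [-0.2  0.9  1.1] w 15.9
```

```bash
python3 -m pendant '[[0,0,0,0.004,0,0,-1],[0,0,0,0.004,0,0,-1],[0,0,0,0.003,0,0,-1],[0,0,0,0.001,0,0,-1],[0,0,0,0,0,0,-1]]';python3 - <<'E'
from h import *
log();p,d,c=shot('wrist','w10.png');W=cloud(d,c)
cv2.imwrite('pics/w10c.png',cv2.resize(cv2.cvtColor(p[60:300,130:390],cv2.COLOR_RGB2BGR),None,fx=2,fy=2))
E
```

```text
clock: 24.5
tcp_pos: [505.2, 285.1, 25.4]
tool_rot: [-3.141, 0.001, -0.016]
ft_force: [-0.1, -0.3, -0.8]
grip_width: 15.7
t 24.5 q [ 0.79  0.52 -0.33 -0.   -0.72  0.76] p [505.2 285.1  25.4] z [-0.001  0.    -1.   ] y [-0.016 -1.    -0.   ] F [-0.1 -0.3 -0.8] w 15.7
```

View pics/w10c.png

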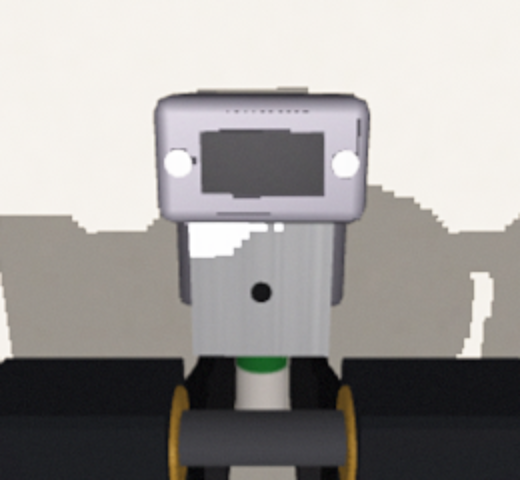

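The battery is in the sleeve (green just showing at (260,365) in the crop). I'll go 2.5 mm deeper, release, back off behind its tail, shut the fingers and push it home.

```bash
python3 -m pendant '[[0,0,0,0.0015,0,0,-1],[0,0,0,0.001,0,0,-1],[0,0,0,0,0,0,-1]]'; python3 -m pendant '[[0,0,0,0,0,0,-0.4],[0,0,0,0,0,0,-0.4],[0,0,0,0,0,0,-0.4],[0,0,0,0,0,0,-0.4],[0,0,0,-0.01,0,0,-0.4],[0,0,0,-0.015,0,0,-0.4],[0,0,0,-0.015,0,0,-0.4],[0,0,0,0,0,0,-1],[0,0,0,0,0,0,-1],[0,0,0,0,0,0,-1],[0,0,0,0,0,0,-1],[0,0,0,0,0,0,-1],[0,0,0,0,0,0,-1],[0,0,0,0,0,0,-1],[0,0,0,0,0,0,-1]]';python3 -c 'from h import *;log()'
```

```text
clock: 24.8
tcp_pos: [507.5, 285.1, 25.5]
tool_rot: [-3.141, 0.0, -0.015]
ft_force: [-0.7, -0.8, -0.3]
grip_width: 15.8
clock: 26.05
tcp_pos: [467.6, 285.6, 25.4]
tool_rot: [-3.141, 0.001, -0.016]
ft_force: [0.9, 0.9, 0.2]
grip_width: 0.4
t 26.05 q [ 0.84  0.48 -0.42 -0.   -0.67  0.71] p [467.6 285.6  25.4] z [-0.001  0.    -1.   ] y [-0.016 -1.    -0.   ] F [0.9 0.9 0.2] w 0.4
```

```bash
python3 -m pendant '[[0,0,0,0.008,0,0,-1],[0,0,0,0.006,0,0,-1],[0,0,0,0.003,0,0,-1],[0,0,0,0.002,0,0,-1]]'|grep -E 'pos|force'; python3 -m pendant '[[0,0,0,0.001,0,0,-1],[0,0,0,0.001,0,0,-1]]'|grep -E 'pos|force'; python3 -m pendant '[[0,0,0,0.001,0,0,-1],[0,0,0,0,0,0,-1]]'|grep -E 'pos|force'
```

```text
tcp_pos: [487.2, 285.4, 25.4]
ft_force: [-0.6, -0.2, -1.4]
tcp_pos: [487.7, 285.0, 25.2]
ft_force: [-4.2, 1.5, 1.9]
tcp_pos: [487.7, 284.9, 25.2]
ft_force: [-5.7, 1.5, 2.0]
```

```bash
python3 -m pendant '[[0,0,0,0.002,0,0,-1],[0,0,0,0.002,0,0,-1],[0,0,0,0,0,0,-1]]'|grep -E 'pos|force'; python3 -m pendant '[[0,0,0,-0.015,0,0,-1],[0,0,0,-0.02,0,-0.005,-1],[0,0,0,-0.01,0,-0.01,-1],[0,0,0,0,0,0,-1],[0,0,0,0,0,0,-1],[0,0,0,0,0,0,-1]]'|grep -E 'pos|force';python3 - <<'E'
from h import *
log();p,d,c=shot('wrist','w11.png');W=cloud(d,c);hsv=cv2.cvtColor(p,cv2.COLOR_RGB2HSV)
m=(d>0)&(abs(W[...,1]-285.5)<6)
b=W[m&(W[...,2]>33)&(W[...,2]<46)&(W[...,0]>480)&(W[...,0]<522)];t=W[m&(W[...,2]>46)&(W[...,2]<53)&(W[...,0]>505)&(W[...,0]<545)]
print('battery stub x',np.percentile(b[:,0],[1,50,99]).round(1),'z top',np.percentile(b[:,2],[50,90]).round(1),len(b),'sleeve front x',np.percentile(t[:,0],[0.5,1,2]).round(1))
p,d,c=shot('top');a=cv2.cvtColor(p[110:275,100:420],cv2.COLOR_RGB2BGR);w=cv2.imread('pics/w11.png')[40:260,130:390]
cv2.imwrite('pics/fin.png',np.hstack([cv2.resize(a,(480,300),interpolation=cv2.INTER_CUBIC),cv2.resize(w,(320,300))]))
E
```

```text
tcp_pos: [488.0, 284.3, 24.8]
ft_force: [-16.7, 5.0, 6.9]
tcp_pos: [448.9, 286.3, 40.6]
ft_force: [1.0, -0.8, 0.1]
t 27.47 q [ 0.87  0.44 -0.44 -0.   -0.69  0.68] p [448.9 286.3  40.6] z [ 0.     0.001 -1.   ] y [-0.015 -1.    -0.001] F [ 1.  -0.8  0.1] w 0.7
battery stub x [498.8 508.6 517.7] z top [36.8 38. ] 725 sleeve front x [518.7 518.8 519.2]
```

View pics/fin.png

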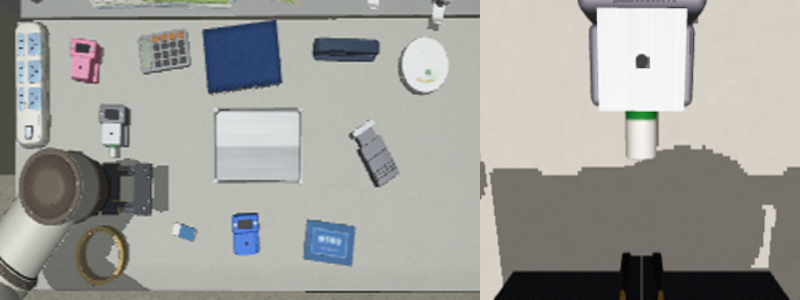

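The stub stands out 19.9 mm, so it is home. The bottle lies clear of the tray and the bystanders look unmoved. I'll raise the arm and hand in.

```bash
python3 -m pendant '[[0,0,0,0,0,-0.03,-1],[0,0,0,0,0,-0.03,-1],[0,0,0,0,0,0,-1],[0,0,0,0,0,0,-1]]'|grep -E 'clock|pos|force'; python3 -c 'from h import *;print(hand_in())'
```

```text
clock: 27.9
tcp_pos: [449.7, 286.7, 101.9]
ft_force: [-0.5, -0.7, -0.6]
the job is handed in; nothing more can be done
None
```

The job is done and handed in at 27.9 s of the 72 s allowed.

- **Bottle:** I tipped it 45° mouth-down over the tray's near short wall. Three knocks freed the battery, which dropped into the tray. I then laid the bottle on its side on the desk, clear of the tray.
- **Battery:** I picked it from the tray, put it into the grey case's sleeve, and pushed it home with the closed fingers.

**Last checks:**
- The battery stands 19.9 mm out of the sleeve against 20 mm required, and it stopped hard under a push of about 17 N.
- The last top view shows the bottle lying clear and the bystanders apparently where they started. I checked the bystanders by eye only.
- The arm is clear of everything, with readings near 0 N.
- The highest force I read was about 30 N, during the knocks. Forces were read only at the end of moves, not continuously.

**Disagreements:**
- The gripper read 15.6–15.9 mm on the 17 mm battery. The grip held all the same.
- The cameras disagreed by 2–3 mm on the case's sideways position. I aligned case and battery within a single wrist view instead.

I viewed 11 pictures, one past the budget.

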